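# Set up the scoop rinse

### The job

Get the rinse station ready for the coffee scoops: first shut the valve fully. Then put every scoop lying on the counter in a tray bay of its own, bowl flat on the bay floor and handle pointing straight out of the front, stand the drain plug on the bare counter clear of the station, and lay the one strainer that properly fits the drain flat in its recess. When all that is done, open the valve to 30 degrees and let go; do not disturb the other strainers, the cups, the pot and the jar.

Things in the scene. Friction and masses are not known exactly. Their poses are not given: they have to be found in the camera images.
- station: fixed stainless rinse station. Origin on the counter under the tray's middle; -x its front (robot side), +y its left, z up. Tray x -34..34, y -145..145 mm: five bays in a row along y. Drain plate 84 mm square centred at y -193, top z 14. Ball valve at the left: upright axis at x 0, y 193, handle bar's mid-height z 92; its pipe ends at y 249
- bay0 (a point): middle of the floor of bay 0 (0 at the drain end, 4 at the valve end; 56 mm apart), 50 x 50 mm inside, floor 8 mm above the counter; axes as the station's. Dividers and end walls 6 mm thick, 18 mm above the floor; front lip 6 mm, back wall 32 mm above the floor
- bay1 (a point): middle of the floor of bay 1 (0 at the drain end, 4 at the valve end; 56 mm apart), 50 x 50 mm inside, floor 8 mm above the counter; axes as the station's. Dividers and end walls 6 mm thick, 18 mm above the floor; front lip 6 mm, back wall 32 mm above the floor
- bay2 (a point): middle of the floor of bay 2 (0 at the drain end, 4 at the valve end; 56 mm apart), 50 x 50 mm inside, floor 8 mm above the counter; axes as the station's. Dividers and end walls 6 mm thick, 18 mm above the floor; front lip 6 mm, back wall 32 mm above the floor
- bay3 (a point): middle of the floor of bay 3 (0 at the drain end, 4 at the valve end; 56 mm apart), 50 x 50 mm inside, floor 8 mm above the counter; axes as the station's. Dividers and end walls 6 mm thick, 18 mm above the floor; front lip 6 mm, back wall 32 mm above the floor
- bay4 (a point): middle of the floor of bay 4 (0 at the drain end, 4 at the valve end; 56 mm apart), 50 x 50 mm inside, floor 8 mm above the counter; axes as the station's. Dividers and end walls 6 mm thick, 18 mm above the floor; front lip 6 mm, back wall 32 mm above the floor
- drain (a point): centre of the floor of the round drain recess in the drain plate: 48 mm across, 8 mm deep, floor at z 6 mm in the station's frame
- valve (a joint): opening of the ball valve in rad: 0 shut (stop), handle square across the pipe, pointing to the station's front (-x); pi/2 fully open (stop), handle in line with the pipe, pointing to the station's left (+y). Opens clockwise seen from above. Stays where left; friction 0.12 N m. A white dial below has black marks at 0, 30, 60 and 90 degrees
- valve_grip (a point): on the steel handle bar (12 mm wide, 12 mm high, reaching 85 mm from the axis), 65 mm out from the axis at the bar's mid-height; its own -x points outward along the bar. Dial: radius 44 mm, 38 mm below the bar's mid-height
- scoop_a: stainless coffee scoop, one of up to five alike (absent if None), 50 g. Round bowl 38 mm across and 24 mm high, origin at the centre of its underside. Its flat straight handle, 10 mm wide and 7 mm thick (z 17..24 mm), runs along the scoop's own -x from the bowl to 81 mm from the bowl's axis. z up as it stands
- scoop_b: stainless coffee scoop, one of up to five alike (absent if None), 50 g. Round bowl 38 mm across and 24 mm high, origin at the centre of its underside. Its flat straight handle, 10 mm wide and 7 mm thick (z 17..24 mm), runs along the scoop's own -x from the bowl to 81 mm from the bowl's axis. z up as it stands
- scoop_c: stainless coffee scoop, one of up to five alike (absent if None), 50 g. Round bowl 38 mm across and 24 mm high, origin at the centre of its underside. Its flat straight handle, 10 mm wide and 7 mm thick (z 17..24 mm), runs along the scoop's own -x from the bowl to 81 mm from the bowl's axis. z up as it stands
- scoop_d: stainless coffee scoop, one of up to five alike (absent if None), 50 g. Round bowl 38 mm across and 24 mm high, origin at the centre of its underside. Its flat straight handle, 10 mm wide and 7 mm thick (z 17..24 mm), runs along the scoop's own -x from the bowl to 81 mm from the bowl's axis. z up as it stands
- scoop_e: stainless coffee scoop, one of up to five alike (absent if None), 50 g. Round bowl 38 mm across and 24 mm high, origin at the centre of its underside. Its flat straight handle, 10 mm wide and 7 mm thick (z 17..24 mm), runs along the scoop's own -x from the bowl to 81 mm from the bowl's axis. z up as it stands
- spray_bar (a point): middle of the 12 mm spray bar that runs along y behind the bays, 66 mm above the counter, 46 mm behind the bays' middles (station x 46, y 0); axes as the station's
- plug: black rubber drain plug, in the drain recess at the start: a disc 44 mm across and 12 mm thick with an upright stalk 14 mm across from z 12 to z 38 mm; 50 g. Origin at the centre of its underside
- strainer_a: stainless sink strainer, one of three look-alikes: a disc 37 mm across and 6 mm thick, with an upright stalk 14 mm across from z 6 to z 38 mm; 60 g. Origin at the centre of its underside
- strainer_b: stainless sink strainer, one of three look-alikes: a disc 45 mm across and 6 mm thick, with an upright stalk 14 mm across from z 6 to z 38 mm; 60 g. Origin at the centre of its underside
- strainer_c: stainless sink strainer, one of three look-alikes: a disc 53 mm across and 6 mm thick, with an upright stalk 14 mm across from z 6 to z 38 mm; 60 g. Origin at the centre of its underside
- moka: stainless moka pot, 92 mm across, 180 mm high, handle at its +y side; bystander, origin under its base
- bean_jar: smoky grey jar with black cap, 90 mm across, 150 mm high; bystander, origin under its base
- cup_1: cobalt cup, 60 mm across, 55 mm high; bystander, origin under its base
- cup_2: cobalt cup, 60 mm across, 55 mm high; bystander, origin under its base
There are look-alikes about, which are no part of the job. Leave any green look-alike of the scoop_d alone.

How it is judged:
On the way, in this order (a step that is already met when the one before it is completed fails the run):
1. the valve is fully shut (value of joint valve below 0.06 rad), for 0.2 s.
2. with the valve still shut, every scoop is in a bay with its handle to the front, and the plug stands on the counter and the fitting strainer is in the drain ((horizontal distance between scoop_a and bay0 below 0.012 m or horizontal distance between scoop_a and bay1 below 0.012 m or horizontal distance between scoop_a and bay2 below 0.012 m or horizontal distance between scoop_a and bay3 below 0.012 m or horizontal distance between scoop_a and bay4 below 0.012 m) and x of spray_bar in the frame of scoop_a above 0 m and angle between the x axis of each of scoop_a, scoop_b, scoop_c, scoop_d, scoop_e and the x axis of station, either way round below 0.3 rad and z of each of scoop_a, scoop_b, scoop_c, scoop_d, scoop_e in the frame of station below 0.013 m and angle between each of scoop_a, scoop_b, scoop_c, scoop_d, scoop_e's own z axis and vertical below 0.12 rad and (horizontal distance between scoop_b and bay0 below 0.012 m or horizontal distance between scoop_b and bay1 below 0.012 m or horizontal distance between scoop_b and bay2 below 0.012 m or horizontal distance between scoop_b and bay3 below 0.012 m or horizontal distance between scoop_b and bay4 below 0.012 m) and x of spray_bar in the frame of scoop_b above 0 m and (horizontal distance between scoop_c and bay0 below 0.012 m or horizontal distance between scoop_c and bay1 below 0.012 m or horizontal distance between scoop_c and bay2 below 0.012 m or horizontal distance between scoop_c and bay3 below 0.012 m or horizontal distance between scoop_c and bay4 below 0.012 m) and x of spray_bar in the frame of scoop_c above 0 m and (horizontal distance between scoop_d and bay0 below 0.012 m or horizontal distance between scoop_d and bay1 below 0.012 m or horizontal distance between scoop_d and bay2 below 0.012 m or horizontal distance between scoop_d and bay3 below 0.012 m or horizontal distance between scoop_d and bay4 below 0.012 m) and x of spray_bar in the frame of scoop_d above 0 m and (horizontal distance between scoop_e and bay0 below 0.012 m or horizontal distance between scoop_e and bay1 below 0.012 m or horizontal distance between scoop_e and bay2 below 0.012 m or horizontal distance between scoop_e and bay3 below 0.012 m or horizontal distance between scoop_e and bay4 below 0.012 m) and x of spray_bar in the frame of scoop_e above 0 m and horizontal distance between strainer_b and drain below 0.005 m and z of strainer_b in the frame of station below 0.0095 m and angle between each of strainer_b, plug's own z axis and vertical below 0.1 rad and height (world z) of plug below 0.005 m and horizontal distance between plug and drain above 0.07 m and value of joint valve below 0.12 rad), for 0.2 s.
3. the valve is open to 30 degrees (value of joint valve between 0.436 and 0.611 rad), for 0.2 s.
At the end, for the whole second after the job is handed in: Each scoop flat in a bay (within 12 mm of its middle, handle within 17 degrees of straight out front); the 45 mm strainer flat in the drain, within 5 mm of centre; plug upright on the counter, 70 mm from the drain; other strainers 60 mm off; valve at 30 degrees, give or take 5; all at rest (all of step 3 and (horizontal distance between scoop_a and bay0 below 0.012 m or horizontal distance between scoop_a and bay1 below 0.012 m or horizontal distance between scoop_a and bay2 below 0.012 m or horizontal distance between scoop_a and bay3 below 0.012 m or horizontal distance between scoop_a and bay4 below 0.012 m) and x of spray_bar in the frame of scoop_a above 0 m and angle between the x axis of each of scoop_a, scoop_b, scoop_c, scoop_d, scoop_e and the x axis of station, either way round below 0.3 rad and z of each of scoop_a, scoop_b, scoop_c, scoop_d, scoop_e in the frame of station below 0.013 m and angle between each of scoop_a, scoop_b, scoop_c, scoop_d, scoop_e's own z axis and vertical below 0.12 rad and (horizontal distance between scoop_b and bay0 below 0.012 m or horizontal distance between scoop_b and bay1 below 0.012 m or horizontal distance between scoop_b and bay2 below 0.012 m or horizontal distance between scoop_b and bay3 below 0.012 m or horizontal distance between scoop_b and bay4 below 0.012 m) and x of spray_bar in the frame of scoop_b above 0 m and (horizontal distance between scoop_c and bay0 below 0.012 m or horizontal distance between scoop_c and bay1 below 0.012 m or horizontal distance between scoop_c and bay2 below 0.012 m or horizontal distance between scoop_c and bay3 below 0.012 m or horizontal distance between scoop_c and bay4 below 0.012 m) and x of spray_bar in the frame of scoop_c above 0 m and (horizontal distance between scoop_d and bay0 below 0.012 m or horizontal distance between scoop_d and bay1 below 0.012 m or horizontal distance between scoop_d and bay2 below 0.012 m or horizontal distance between scoop_d and bay3 below 0.012 m or horizontal distance between scoop_d and bay4 below 0.012 m) and x of spray_bar in the frame of scoop_d above 0 m and (horizontal distance between scoop_e and bay0 below 0.012 m or horizontal distance between scoop_e and bay1 below 0.012 m or horizontal distance between scoop_e and bay2 below 0.012 m or horizontal distance between scoop_e and bay3 below 0.012 m or horizontal distance between scoop_e and bay4 below 0.012 m) and x of spray_bar in the frame of scoop_e above 0 m and horizontal distance between strainer_b and drain below 0.005 m and z of strainer_b in the frame of station below 0.0095 m and angle between each of strainer_b, plug's own z axis and vertical below 0.1 rad and height (world z) of plug below 0.005 m and horizontal distance between plug and drain above 0.07 m and velocity of joint valve below 0.05 rad/s and linear speed of each of scoop_a, scoop_b, scoop_c, scoop_d, scoop_e, strainer_b, plug below 0.02 m/s and horizontal distance between each of strainer_a, strainer_c and drain above 0.06 m); the robot touches nothing.
It fails at once if the pot, the jar or a cup is moved more than 40 mm or tipped over (distance of any of moka, bean_jar, cup_1, cup_2 from where it was at the start of the episode above 0.04 m or angle between any of moka, bean_jar, cup_1, cup_2's own z axis and vertical above 0.5 rad).
It fails at once if a strainer that does not fit the drain is moved more than 40 mm or tipped over (distance of any of strainer_a, strainer_c from where it was at the start of the episode above 0.04 m or angle between any of strainer_a, strainer_c's own z axis and vertical above 0.5 rad).
Of scoop_a, scoop_b, scoop_c, scoop_d, scoop_e only 3 to 5 are there at a start; the rules pass over those that are not, and their reading is None.
At some moment in a run one of scoop_a, scoop_b, scoop_c, scoop_d, scoop_e, strainer_b may be knocked a few centimetres aside while the robot is not near it.
It also fails if it takes over 210 s, if anything falls off the work surface, if the arm or the gripper's body presses on something with over 40 N, if the wrist force passes 120 N, or if a joint passes its speed limit or range.

### The arm

A 6-joint arm with a two-finger parallel gripper is mounted at the origin on the work surface. World frame = base frame: x ahead of the robot, y to its left, z up, the work surface at z = 0. Lengths are in m, angles in rad, forces in N, time in s.
With the tool pointing down it reaches from about 0.35 to 0.975 m from the base axis. Payload 4.9 kg.
Tool frame: the origin (TCP) lies at the very end of the fingers, on their centre line; the grasp point (between the pads) lies 19 mm behind it; z points along the fingers, y is the line along which they close (so a half turn about z gives the same grasp; the last joint's range is limited). The gripper opens to 85 mm and grips with 20 to 120 N. Pads are 22 mm wide; open, the fingers measure 114 mm over their backs; the gripper's body (76 mm by 85 mm) begins 54 mm behind the grasp point. The pads swing forward as they close: fully open they stand 13 mm farther back than shut.
Start: joints at [1.088, 0.053, 1.613, -0, 1.476, -0.119], TCP at [0.222, 0.584, 0.231] pointing down, gripper open.
Joint ranges: [-3.01, 3.01], [-1.01, 2.22], [0.06, 2.58], [-1.02, 4.17], [0.09, 2.62], [-3.14, 3.14]. Speed limits (rad/s): [2.57, 2.57, 3.14, 3.14, 3.14, 3.14].

### API

Orientations are given as a unit quaternion [w, x, y, z].
In Python, from plant import manip gives the robot as it stands.
- The arm moves only by the tool send_rows, never from a script. Its argument "increments" is a list of rows, each an object of numbers: "claw": the closure, from -1 (fully open) to 1 (shut); "dx", "dy", "dz": the shift along the tool's x, y, z in units of 0.5 m (1.0 is 0.5 m); "yaw": the turn about the tool's z in units of 1.5 rad (1.0 is 1.5 rad). A call has 1 to 20 rows; each row is the pose to reach, as a shift and turn from the pose commanded when the call began, along the tool's axes at that moment; what a row does not reach only later rows make up. A row lasts 1/8 s, in which the tool goes at most 62.5 mm and 10.7 degrees, less where a joint would pass 70% of its speed; a pose out of reach is approached as far as the arm can. A call with a number of a shift or a turn outside -1 to 1 is refused whole. A call with a gripper value outside its range is refused whole. The fingers move at their own pace and stop on an object; the grip force is fixed at half the most. Time passes only in rows, so rows that repeat a pose let the fingers close. It gives the time, the measured TCP pose, the force, the opening and the grip force at its end, in the units of the state.
- manip.state(): the state, without advancing time (a new reading comes with each control period).
- manip.grab_frame(name): name is "scene" or "top" or "wrist"; returns the picture (384x512x3 uint8, red, green, blue); there is no depth.
- manip.camera_params(name): a dict with "camera_matrix" (3x3 intrinsics, pixels), "extrinsics" (4x4, takes a point from world to camera coordinates); the wrist camera has in their place "tool_from_camera" (4x4, takes a point from camera to tool coordinates, whose origin is the TCP and whose axes are the flange's). Camera axes: x right, y down, z forward; pixel columns grow to the right and rows downward; lengths in m; the calibration is good to about 2 mm. A picture is of the moment at which its call begins: read the wrist's pose just before it. camera_params takes no time and is no camera call.
- manip.job_done(): hands the job in; it is judged then, once.
The state is a dict: "time": time; "joint_pos": joint angles; "joint_vel": joint speeds; "joint_efforts": joint torques, N m; "tool_pos": TCP position; "tool_rot": TCP orientation; "contact_force": force on the tool from outside, world axes, zero at the start; "ft_torque": the same for the moment, N m; "gripper_width": opening from 0.0 (shut) to 1.0 (fully open); "grasp_force": force on a finger pad.
Only numpy, scipy, OpenCV 4.12 (cv2) and the standard library are available. Lean on these libraries where they do the work, as an engineer would, in place of code of your own. Each camera call takes 0.05 s, during which the arm holds its last target. There are 200 camera calls.

## Working session

There is one attempt and no reset: what is moved stays moved. The work goes in short steps, Python scripts to look and compute and a tool call to move; the robot and the scene stay as the last step left them, time stands still between calls to the robot, and variables do not carry over. Pictures are saved under pics/ and viewed, at most 14 in all, crops included, and the job is handed in when it is done.

Besides the shell and the picture viewer there is one more tool, called after "Emit:" as name([rows], argument=value, ...), one row to a line, values as JSON. send_rows: Moves the arm, as the interface text tells. Shifts and turns lie within -1 to 1; 1 stands for 0.5 m of shift or 1.5 rad of turn. Its arguments: {"type":"object","properties":{"increments":{"type":"array","items":{"type":"object","properties":{"claw":{"type":"number"},"dx":{"type":"number"},"dy":{"type":"number"},"dz":{"type":"number"},"yaw":{"type":"number"}}}}},"required":["increments"]}

```bash
mkdir -p pics; ls; cat > h.py <<'E'
import numpy as np, cv2
from plant import manip
from scipy.spatial.transform import Rotation as R
def cam(n):
    p=manip.camera_params(n); return np.array(p['camera_matrix']),p
def grab(n,f=None):
    s=manip.state(); im=np.array(manip.grab_frame(n))
    if f: cv2.imwrite('pics/'+f,im[:,:,::-1])
    return s,im
def T(s):
    q=s['tool_rot']; M=np.eye(4); M[:3,:3]=R.from_quat([q[1],q[2],q[3],q[0]]).as_matrix(); M[:3,3]=s['tool_pos']; return M
def ext(n,s=None):
    K,p=cam(n)
    if n=='wrist': return K,np.linalg.inv(T(s)@np.array(p['tool_from_camera']))
    return K,np.array(p['extrinsics'])
def ray(n,uv,z,s=None):
    K,E=ext(n,s); W=np.linalg.inv(E)
    d=W[:3,:3]@np.linalg.inv(K)@np.array([uv[0],uv[1],1.]); o=W[:3,3]
    return o+d*(z-o[2])/d[2]
def proj(n,P,s=None):
    K,E=ext(n,s); P=np.atleast_2d(P); c=(E[:3,:3]@P.T).T+E[:3,3]; u=(K@c.T).T; return u[:,:2]/u[:,2:]
E
python3 - <<'E'
from h import *
s,a=grab('top','top0.png'); s,b=grab('scene','scene0.png')
np.set_printoptions(precision=4,suppress=True)
print(s); 
for n in('top','scene','wrist'): print(manip.camera_params(n))
t=cv2.resize(a,(800,600),interpolation=cv2.INTER_CUBIC); cv2.imwrite('pics/top0b.png',t[:,:,::-1])
t=cv2.resize(b,(800,600),interpolation=cv2.INTER_CUBIC); cv2.imwrite('pics/scene0b.png',t[:,:,::-1])
E
```

```text
pics
{'time': 0.05, 'joint_pos': array([ 1.088 ,  0.0534,  1.6143,  0.    ,  1.476 , -0.119 ]), 'joint_vel': array([-0.0011, -0.0015, -0.0002, -0.0011, -0.0012,  0.0016]), 'joint_efforts': array([  0.0025, -39.5184, -37.1658,   0.0001,   0.004 ,   0.    ]), 'tool_pos': array([0.2221, 0.5835, 0.2301]), 'tool_rot': array([-0.0003,  0.1809,  0.9835, -0.001 ]), 'contact_force': array([ 0.1854, -0.5631,  0.2945]), 'ft_torque': array([-0.034 ,  0.0149,  0.0072]), 'grasp_force': 0.0, 'gripper_width': 1.0002256169982944}
{'camera_matrix': array([[433.3242,   0.    , 263.3143],
       [  0.    , 433.3242, 189.9332],
       [  0.    ,   0.    ,   1.    ]]), 'extrinsics': array([[-0.0016, -1.    , -0.006 ,  0.0123],
       [-0.9938,  0.0023, -0.1116,  0.5387],
       [ 0.1116,  0.0058, -0.9937,  1.2952],
       [ 0.    ,  0.    ,  0.    ,  1.    ]])}
{'camera_matrix': array([[443.188 ,   0.    , 254.8778],
       [  0.    , 443.188 , 185.8489],
       [  0.    ,   0.    ,   1.    ]]), 'extrinsics': array([[ 0.5272,  0.8496,  0.0156, -0.2856],
       [ 0.4552, -0.2668, -0.8495, -0.1693],
       [-0.7175,  0.4549, -0.5274,  1.9349],
       [ 0.    ,  0.    ,  0.    ,  1.    ]])}
{'camera_matrix': array([[266.2329,   0.    , 257.3104],
       [  0.    , 266.2329, 193.9733],
       [  0.    ,   0.    ,   1.    ]]), 'tool_from_camera': array([[ 0.0008, -0.9614, -0.2752,  0.07  ],
       [ 1.    ,  0.0007,  0.0005, -0.0012],
       [-0.0003, -0.2752,  0.9614, -0.1427],
       [ 0.    ,  0.    ,  0.    ,  1.    ]])}
```

View pics/top0b.png

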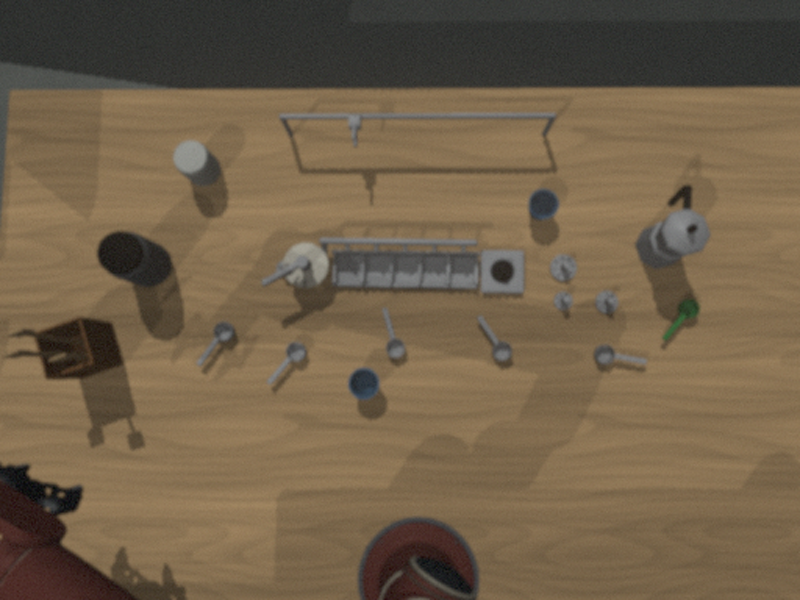

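View pics/scene0b.png

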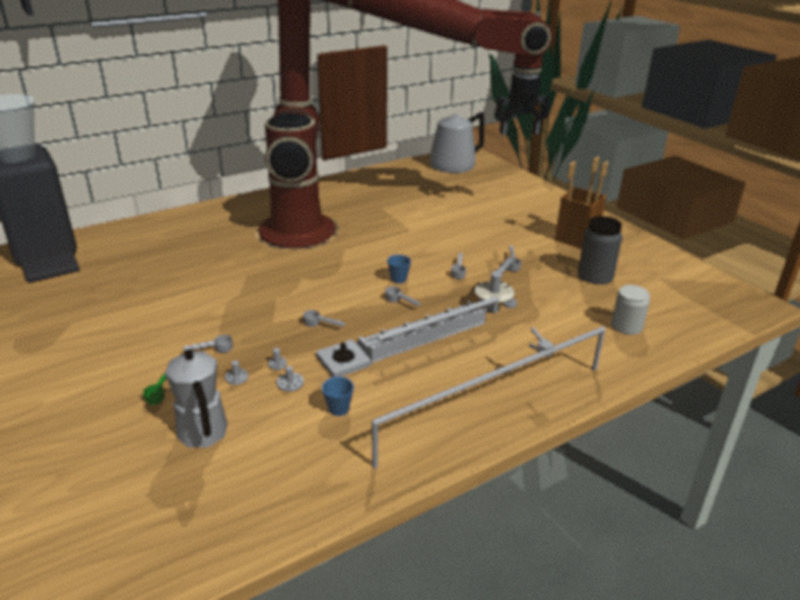

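Top (800x600): scoop candidates by bowl pixel are (224,331), (297,352), (396,350), (502,352) and (605,356), plus a green look-alike at (688,310), which I leave alone. Strainer candidates are (564,268), (563,300) and (607,302). The plug sits in the drain at (503,271), the valve is at (305,265), and the cups are at (364,384) and (543,204). Next is a close crop.

```bash
python3 - <<'E'
from h import *
a=cv2.imread('pics/top0.png')
c=cv2.convertScaleAbs(a[140:250,120:440],alpha=1.5)
c1=cv2.resize(c[:,:160],None,fx=5,fy=5,interpolation=cv2.INTER_CUBIC)
c2=cv2.resize(a[140:250,280:440],None,fx=5,fy=5,interpolation=cv2.INTER_CUBIC)
cv2.imwrite('pics/c1.png',c1);cv2.imwrite('pics/c2.png',cv2.convertScaleAbs(c2,alpha=1.5))
for n,p,z in [('sc',(224,331),.024),('sc',(297,352),.024),('sc',(396,350),.024),('sc',(502,352),.024),('sc',(605,356),.024),('drain',(503,271),.014),('axis',(303,263),.098),('st',(564,268),0),('st',(563,300),0),('st',(607,302),0)]:
    print(n,ray('top',np.array(p)*.64,z).round(3))
E
```

```text
sc [0.473 0.379 0.024]
sc [0.432 0.235 0.024]
sc [0.435 0.042 0.024]
sc [ 0.431 -0.165  0.024]
sc [ 0.423 -0.365  0.024]
drain [ 0.592 -0.171  0.014]
axis [0.595 0.213 0.098]
st [ 0.6   -0.295  0.   ]
st [ 0.535 -0.292  0.   ]
st [ 0.531 -0.379  0.   ]
```

View pics/c1.png

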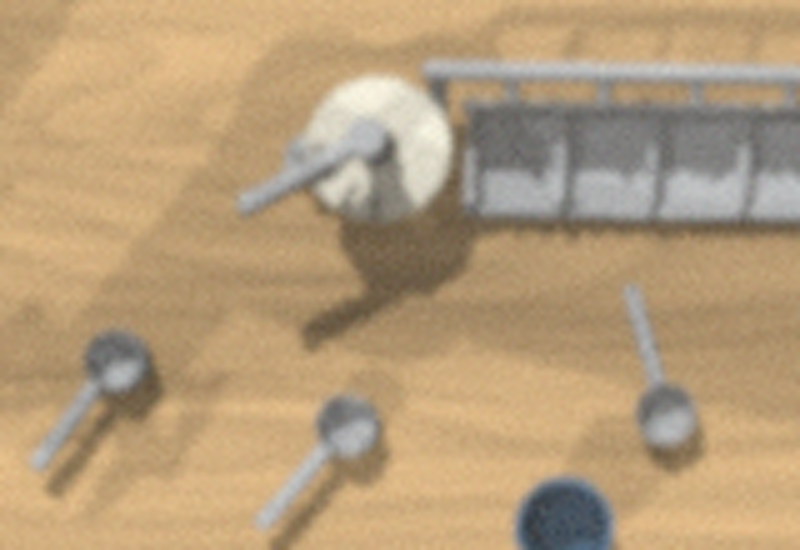

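View pics/c2.png

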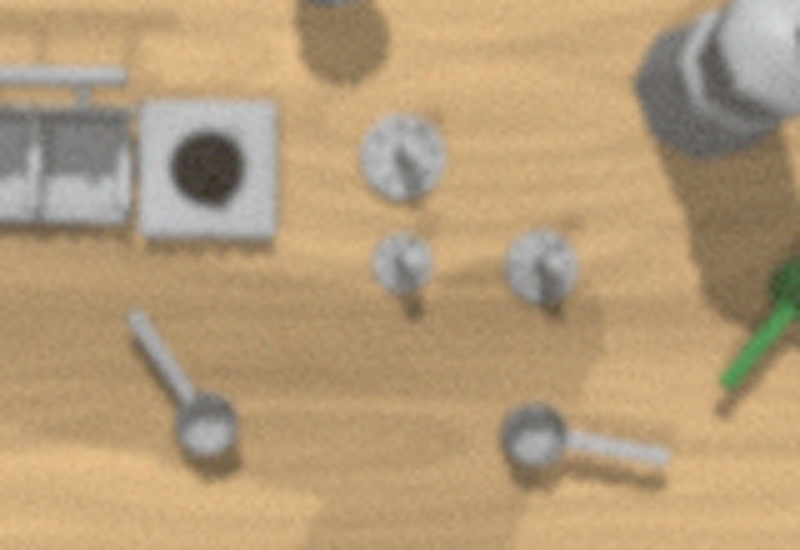

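The crop confirms five scoops, and the green one is not among them. The strainers by disc width are 85 px (53 mm) at c2 (403,158), 59 px (37 mm) at (403,263) and 72 px (45 mm) at (543,266). The 45 mm strainer at (543,266) is therefore the one to use. The valve handle is about 60° open.

```bash
cat >> h.py <<'E'
def ang(M): return np.degrees(np.arctan2(M[1,0],M[0,0]))
def wrap(a): return (a+180)%360-180
def move(xyz,th,s=None):
    "print units (from current measured pose) to reach TCP xyz, tool-x heading th deg"
    s=s or manip.state(); M=T(s); d=M[:3,:3].T@(np.array(xyz)-M[:3,3])/.5
    y=np.radians(-wrap(th-ang(M)))/1.5
    print('to',np.round(xyz,4),round(th,1),'-> dx %.4f dy %.4f dz %.4f yaw %.4f'%(*d,y))
E
python3 - <<'E'
from h import *
f=lambda x,y,z,o=120: ray('top',(o+x/5-.0,140+y/5),z)
b1=f(428,70,.07);b2=f(125,75,.07,280); print('bar',b1,b2,np.degrees(np.arctan2(*(b1-b2)[[0,1]])))
d=f(208,168,.014,280);v=f(370,140,.098);dial=f(378,148,.054);print('drain',d,'axis',v,'dial',dial)
print('plate corners',[f(x,y,.014,280)[:2].round(4) for x,y in((142,101),(277,101),(273,241),(138,236))])
tip=f(243,208,.098);print('tip',tip,np.degrees(np.arctan2(*(tip-v)[[1,0]])),np.linalg.norm(tip-v))
for n,o,b,t in [('A',120,(118,362),(38,465)),('B',120,(350,428),(262,525)),('C',120,(667,415),(630,288)),('D',280,(208,427),(135,315)),('E',280,(535,437),(665,458))]:
    B=f(*b,.024,o);t=f(*t,.024,o);print(n,B[:2],t[:2],np.degrees(np.arctan2(*(t-B)[[1,0]])),np.linalg.norm(t-B))
M=T(manip.state());print(ang(M))
g=v[:2]+.065*np.array([np.cos(np.radians(117)),np.sin(np.radians(117))])
move([g[0],g[1],.2],117)
E
```

```text
bar [0.64302278 0.18375754 0.07      ] [ 0.63914685 -0.11389621  0.07      ] 0.7460421758292292
drain [ 0.59120697 -0.16986798  0.014     ] axis [0.59605517 0.21316597 0.098     ] dial [0.59837636 0.21562731 0.054     ]
plate corners [array([ 0.6335, -0.1294]), array([ 0.6333, -0.2136]), array([ 0.5454, -0.2093]), array([ 0.5488, -0.1258])]
tip [0.55617562 0.28653714 0.098     ] 118.52547230817785 0.08350872625922784
A [0.47109223 0.37774212] [0.40843277 0.42470619] 143.147971717151 0.07830601524118358
B [0.4305546  0.23489984] [0.37196927 0.28733382] 138.1713965481166 0.078622910286707
C [0.43810424 0.04163187] [0.51589094 0.06440804] 16.32018384425609 0.08105260598309767
D [ 0.43043459 -0.16591781] [ 0.49888028 -0.12240096] 32.44765165890723 0.08110813262038856
E [ 0.42401489 -0.36437259] [ 0.41117497 -0.4427009 ] -99.30938333316428 0.07937372108654481
159.15724810647774
to [0.5665 0.2711 0.2   ] 117 -> dx -0.8662 dy -0.3389 dz 0.0608 yaw 0.4905
```

Emit:
send_rows([
  {"dx": -0.866, "dy": -0.339, "dz": -0.02, "yaw": 0.49},
  {"dx": -0.866, "dy": -0.339, "dz": -0.02, "yaw": 0.49},
  {"dx": -0.866, "dy": -0.339, "dz": -0.02, "yaw": 0.49},
  {"dx": -0.866, "dy": -0.339, "dz": -0.02, "yaw": 0.49},
  {"dx": -0.866, "dy": -0.339, "dz": -0.02, "yaw": 0.49},
  {"dx": -0.866, "dy": -0.339, "dz": -0.02, "yaw": 0.49},
  {"dx": -0.866, "dy": -0.339, "dz": -0.02, "yaw": 0.49},
  {"dx": -0.866, "dy": -0.339, "dz": -0.02, "yaw": 0.49},
  {"dx": -0.866, "dy": -0.339, "dz": -0.02, "yaw": 0.49},
  {"dx": -0.866, "dy": -0.339, "dz": -0.02, "yaw": 0.49},
  {"dx": -0.866, "dy": -0.339, "dz": -0.02, "yaw": 0.49},
  {"dx": -0.866, "dy": -0.339, "dz": -0.02, "yaw": 0.49},
])

```text
invalid input
```

```bash
python3 - <<'E'
from h import *
s,a=grab('wrist','w1.png'); print(s['tool_pos'],ang(T(s)),s['time'],s['joint_pos'])
v=np.array([.5965,.2142]);u=np.array([np.cos(np.radians(118.3)),np.sin(np.radians(118.3))])
pts=[[*(v+r*u),.098] for r in (0,.04,.085)]
pp=proj('wrist',pts,s);print(pp)
b=np.ascontiguousarray(a[:,:,::-1]);
for p in pp: cv2.circle(b,tuple(int(round(q)) for q in p),2,(0,0,255),-1)
cv2.imwrite('pics/w1b.png',cv2.resize(b,(800,600),interpolation=cv2.INTER_CUBIC))
g=v+.065*u; move([*g,.073],118.3,s)
E
```

```text
[0.2221128  0.58359315 0.23018158] 159.15724810647774 0.1 [ 1.08803005e+00  5.33004851e-02  1.61415403e+00 -2.28938633e-05
  1.47601845e+00 -1.18989630e-01]
[[122.23522126 484.55949247]
 [136.56774484 471.54349107]
 [153.4102589  456.24805581]]
to [0.5657 0.2714 0.073 ] 118.3 -> dx -0.8644 dy -0.3384 dz 0.3148 yaw 0.4754
```

View pics/w1b.png

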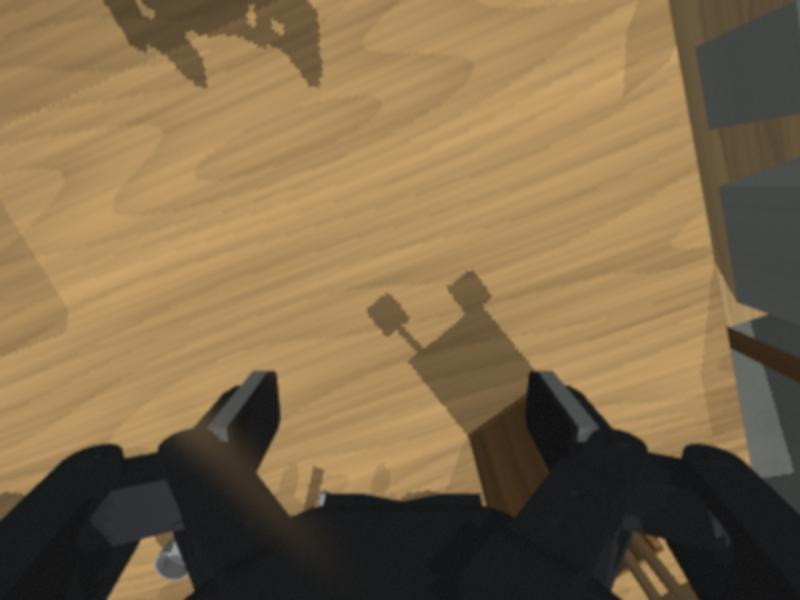

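The picture shows only bare counter beneath the start pose; the move was refused, probably because claw is required. I'll retry with claw included.

Emit:
send_rows([
  {"dx": -0.864, "dy": -0.338, "dz": -0.02, "yaw": 0.475, "claw": -1},
  {"dx": -0.864, "dy": -0.338, "dz": -0.02, "yaw": 0.475, "claw": -1},
  {"dx": -0.864, "dy": -0.338, "dz": -0.02, "yaw": 0.475, "claw": -1},
  {"dx": -0.864, "dy": -0.338, "dz": -0.02, "yaw": 0.475, "claw": -1},
  {"dx": -0.864, "dy": -0.338, "dz": -0.02, "yaw": 0.475, "claw": -1},
  {"dx": -0.864, "dy": -0.338, "dz": -0.02, "yaw": 0.475, "claw": -1},
  {"dx": -0.864, "dy": -0.338, "dz": -0.02, "yaw": 0.475, "claw": -1},
  {"dx": -0.864, "dy": -0.338, "dz": -0.02, "yaw": 0.475, "claw": -1},
  {"dx": -0.864, "dy": -0.338, "dz": -0.02, "yaw": 0.475, "claw": -1},
  {"dx": -0.864, "dy": -0.338, "dz": -0.02, "yaw": 0.475, "claw": -1},
])

```text
time: 1.4
tool_pos: [0.5653, 0.2728, 0.2409]
tool_rot: [-0.0, 0.512, 0.859, -0.0]
contact_force: [-0.8, -0.2, 0.6]
gripper_width: 1.0
grasp_force: 0.0
```

```bash
python3 - <<'E'
from h import *
s,a=grab('wrist','w1.png'); print(s['tool_pos'],ang(T(s)),s['time'],s['joint_pos'])
v=np.array([.5965,.2142]);u=np.array([np.cos(np.radians(118.3)),np.sin(np.radians(118.3))])
pts=[[*(v+r*u),.098] for r in (0,.04,.085)]
pp=proj('wrist',pts,s);print(pp)
b=np.ascontiguousarray(a[:,:,::-1]);
for p in pp: cv2.circle(b,tuple(int(round(q)) for q in p),2,(0,0,255),-1)
cv2.imwrite('pics/w1b.png',cv2.resize(b,(800,600),interpolation=cv2.INTER_CUBIC))
g=v+.065*u; move([*g,.073],118.3,s)
E
```

```text
[0.56533805 0.27282994 0.24088199] 118.35293712239118 1.4 [ 3.30956907e-01  5.42031882e-02  1.59535735e+00  4.24907423e-04
  1.49298500e+00 -1.63928679e-01]
[[257.7755613  238.34395864]
 [257.85461375 205.91967785]
 [257.95073587 166.49407714]]
to [0.5657 0.2714 0.073 ] 118.3 -> dx -0.0030 dy -0.0004 dz 0.3358 yaw 0.0006
```

View pics/w1b.png

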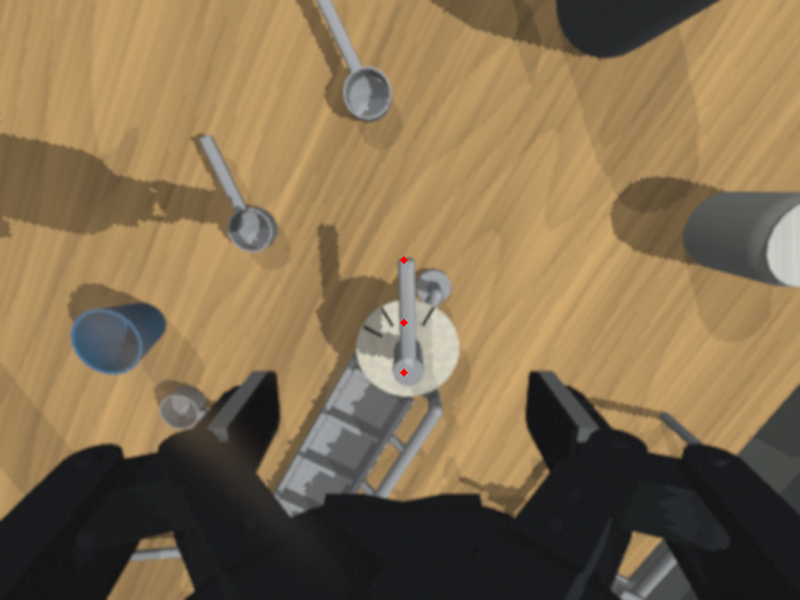

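The dots fall on the handle bar within about 1 mm, with its tip at (404,260) and the axis at (408,372); the dial marks are visible. I'll go down and grip.

Emit:
send_rows([
  {"dx": -0.003, "dy": 0.001, "dz": 0.11, "yaw": 0, "claw": -0.4},
  {"dx": -0.003, "dy": 0.001, "dz": 0.22, "yaw": 0, "claw": -0.3},
  {"dx": -0.003, "dy": 0.001, "dz": 0.33, "yaw": 0, "claw": -0.2},
  {"dx": -0.003, "dy": 0.001, "dz": 0.33, "yaw": 0, "claw": -0.2},
  {"dx": -0.003, "dy": 0.001, "dz": 0.33, "yaw": 0, "claw": -0.2},
  {"dx": -0.003, "dy": 0.001, "dz": 0.33, "yaw": 0, "claw": 1},
  {"dx": -0.003, "dy": 0.001, "dz": 0.33, "yaw": 0, "claw": 1},
  {"dx": -0.003, "dy": 0.001, "dz": 0.33, "yaw": 0, "claw": 1},
  {"dx": -0.003, "dy": 0.001, "dz": 0.33, "yaw": 0, "claw": 1},
  {"dx": -0.003, "dy": 0.001, "dz": 0.33, "yaw": 0, "claw": 1},
])

```text
time: 2.7
tool_pos: [0.5692, 0.2723, 0.079]
tool_rot: [0.002, 0.512, 0.859, 0.002]
contact_force: [2.9, 2.9, 5.9]
gripper_width: 0.124
grasp_force: 59.6
```

```bash
cat >> h.py <<'E'
def arc(v,th1,n,z=None):
    s=manip.state();M=T(s);p=M[:3,3];a0=ang(M);r=np.linalg.norm(p[:2]-v);print('bar ang',np.degrees(np.arctan2(p[1]-v[1],p[0]-v[0])),'tool',a0,'r',r,s['gripper_width'],s['grasp_force'])
    for i in range(1,n+1):
        a=a0+(th1-a0)*i/n; q=[v[0]+r*np.cos(np.radians(a)),v[1]+r*np.sin(np.radians(a)),p[2]]; move(q,a,s)
E
python3 - <<'E'
from h import *
arc([.5965,.2142],178.6,7)
E
```

```text
bar ang 115.15440261721515 tool 118.35269809408035 r 0.06415989230711648 0.12376909923192575 59.597105383872986
to [0.5579 0.2655 0.079 ] 127.0 -> dx -0.0012 dy -0.0264 dz -0.0001 yaw -0.1001
to [0.5507 0.2591 0.079 ] 135.6 -> dx -0.0055 dy -0.0451 dz -0.0002 yaw -0.2003
to [0.5445 0.2518 0.079 ] 144.2 -> dx -0.0126 dy -0.0630 dz -0.0003 yaw -0.3004
to [0.5394 0.2435 0.079 ] 152.8 -> dx -0.0223 dy -0.0797 dz -0.0004 yaw -0.4006
to [0.5357 0.2347 0.079 ] 161.4 -> dx -0.0343 dy -0.0947 dz -0.0005 yaw -0.5007
to [0.5333 0.2253 0.079 ] 170.0 -> dx -0.0485 dy -0.1078 dz -0.0006 yaw -0.6009
to [0.5324 0.2158 0.079 ] 178.6 -> dx -0.0644 dy -0.1186 dz -0.0006 yaw -0.7010
```

```bash
python3 - <<'E'
from h import *
arc([.5993,.2150],179.5,7)
E
```

```text
bar ang 117.70119575764377 tool 118.35269809408035 r 0.06468982164356564 0.12376909923192575 59.597105383872986
to [0.5603 0.2666 0.079 ] 127.1 -> dx -0.0015 dy -0.0211 dz -0.0001 yaw -0.1016
to [0.5529 0.2601 0.079 ] 135.8 -> dx -0.0060 dy -0.0403 dz -0.0002 yaw -0.2033
to [0.5466 0.2525 0.079 ] 144.6 -> dx -0.0133 dy -0.0586 dz -0.0003 yaw -0.3049
to [0.5415 0.2441 0.079 ] 153.3 -> dx -0.0233 dy -0.0756 dz -0.0004 yaw -0.4066
to [0.5378 0.235  0.079 ] 162.0 -> dx -0.0358 dy -0.0908 dz -0.0005 yaw -0.5082
to [0.5354 0.2254 0.079 ] 170.8 -> dx -0.0505 dy -0.1040 dz -0.0006 yaw -0.6098
to [0.5346 0.2156 0.079 ] 179.5 -> dx -0.0669 dy -0.1148 dz -0.0006 yaw -0.7115
```

Emit:
send_rows([
  {"dx": -0.0015, "dy": -0.021, "dz": 0, "yaw": -0.1016, "claw": 1},
  {"dx": -0.006, "dy": -0.04, "dz": 0, "yaw": -0.2033, "claw": 1},
  {"dx": -0.0133, "dy": -0.0586, "dz": 0, "yaw": -0.305, "claw": 1},
  {"dx": -0.0233, "dy": -0.0756, "dz": 0, "yaw": -0.4066, "claw": 1},
  {"dx": -0.0358, "dy": -0.0908, "dz": 0, "yaw": -0.508, "claw": 1},
  {"dx": -0.0505, "dy": -0.104, "dz": 0, "yaw": -0.61, "claw": 1},
  {"dx": -0.0669, "dy": -0.1148, "dz": 0, "yaw": -0.7115, "claw": 1},
  {"dx": -0.0669, "dy": -0.1148, "dz": 0, "yaw": -0.7115, "claw": 1},
  {"dx": -0.0669, "dy": -0.1148, "dz": 0, "yaw": -0.7115, "claw": 1},
])

```text
time: 3.82
tool_pos: [0.5371, 0.218, 0.0791]
tool_rot: [0.006, 0.006, 1.0, 0.004]
contact_force: [13.3, 11.7, -1.7]
gripper_width: 0.128
grasp_force: 59.2
```

```bash
python3 - <<'E'
from h import *
arc([.5993,.2150],179.5,1);print(manip.state()['contact_force'],manip.state()['ft_torque'],manip.state()['tool_pos'])
E
```

```text
bar ang 177.27119883046598 tool 179.36486768014836 r 0.0623024625149188 0.12780554177165396 59.20839250087738
to [0.537  0.2155 0.0791] 179.5 -> dx 0.0001 dy -0.0048 dz -0.0000 yaw -0.0016
[13.29827167 11.72012464 -1.6932554 ] [ 1.8688886  -1.67638135 -0.19876059] [0.53706818 0.21796613 0.07910242]
```

Emit:
send_rows([
  {"dx": 0, "dy": 0, "dz": 0, "yaw": 0, "claw": -0.3},
  {"dx": 0, "dy": 0, "dz": 0, "yaw": 0, "claw": -0.3},
  {"dx": 0, "dy": 0, "dz": 0, "yaw": 0, "claw": -0.3},
  {"dx": 0, "dy": 0, "dz": -0.1, "yaw": 0, "claw": -0.3},
  {"dx": 0, "dy": 0, "dz": -0.2, "yaw": 0, "claw": -0.3},
  {"dx": 0.05, "dy": 0.1, "dz": -0.3, "yaw": 0, "claw": -0.3},
  {"dx": 0.1, "dy": 0.2, "dz": -0.4, "yaw": 0, "claw": -0.3},
  {"dx": 0.1, "dy": 0.3, "dz": -0.44, "yaw": 0, "claw": -0.3},
  {"dx": 0.1, "dy": 0.38, "dz": -0.44, "yaw": 0, "claw": -0.3},
  {"dx": 0.1, "dy": 0.38, "dz": -0.44, "yaw": 0, "claw": -0.3},
  {"dx": 0.1, "dy": 0.38, "dz": -0.44, "yaw": 0, "claw": -0.3},
])

```text
time: 5.2
tool_pos: [0.4839, 0.4045, 0.2953]
tool_rot: [-0.001, 0.004, 1.0, -0.001]
contact_force: [0.3, -0.1, -0.1]
gripper_width: 0.649
grasp_force: 0.0
```

```bash
python3 - <<'E'
from h import *
s,a=grab('wrist','w2.png'); print(s['tool_pos'],ang(T(s)),s['time'],s['contact_force'])
b=np.ascontiguousarray(a[:,:,::-1])
b=cv2.resize(b,(800,600),interpolation=cv2.INTER_CUBIC)
y=np.radians(-.9);Rz=np.array([[np.cos(y),-np.sin(y)],[np.sin(y),np.cos(y)]])
o=np.array([.5942,.0222]);W=lambda x,yy,z:[*(o+Rz@[x/1e3,yy/1e3]),z/1e3]
P=[W(0,56*(i-2),8) for i in range(5)]+[W(0,-193,14),W(0,193,98),W(-85,193,98),W(34,145,26),W(-34,145,14),W(-34,-145,14),W(-42,-151,14),W(-42,-235,14),W(42,-235,14)]
for p in proj('wrist',P,s)*1.5625: cv2.circle(b,tuple(int(round(q)) for q in p),2,(0,0,255),-1)
cv2.imwrite('pics/w2b.png',b)
E
```

```text
[0.48390621 0.40453284 0.29533885] 179.48468357365786 5.2 [ 0.30805362 -0.13664406 -0.10242933]
```

View pics/w2b.png

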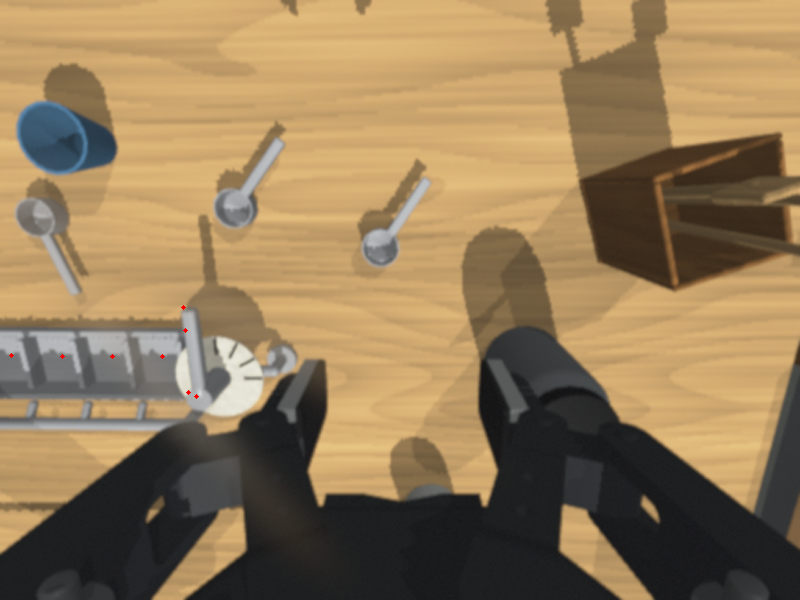

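The picture shows scoops A (380,246), B (235,208) and C (40,215), with the valve handle now near square at (190,310)-(200,395). I moved the wrong way in y, so I'll go back over the tray for a full station view.

Emit:
send_rows([
  {"dx": 0, "dy": -0.6, "dz": 0.03, "yaw": 0, "claw": -0.3},
  {"dx": 0, "dy": -0.6, "dz": 0.03, "yaw": 0, "claw": -0.3},
  {"dx": 0, "dy": -0.6, "dz": 0.03, "yaw": 0, "claw": -0.3},
  {"dx": 0, "dy": -0.6, "dz": 0.03, "yaw": 0, "claw": -0.3},
  {"dx": 0, "dy": -0.6, "dz": 0.03, "yaw": 0, "claw": -0.3},
  {"dx": 0, "dy": -0.6, "dz": 0.03, "yaw": 0, "claw": -0.3},
  {"dx": 0, "dy": -0.6, "dz": 0.03, "yaw": 0, "claw": -0.3},
  {"dx": 0, "dy": -0.6, "dz": 0.03, "yaw": 0, "claw": -0.3},
])

```text
time: 6.25
tool_pos: [0.4813, 0.1057, 0.2812]
tool_rot: [-0.0, 0.004, 1.0, 0.0]
contact_force: [-0.1, -0.3, 0.5]
gripper_width: 0.651
grasp_force: 0.0
```

```bash
cat >> h.py <<'E'
o=np.array([.5942,.0222]);YAW=-.9
def W(x,yy,z,o_=None,yaw=None):
    y=np.radians(YAW if yaw is None else yaw);Rz=np.array([[np.cos(y),-np.sin(y)],[np.sin(y),np.cos(y)]])
    return [*((o if o_ is None else o_)+Rz@[x/1e3,yy/1e3]),z/1e3]
E
python3 - <<'E'
from h import *
s,a=grab('wrist','w3.png'); print(s['tool_pos'],ang(T(s)),s['time'])
b=cv2.resize(np.ascontiguousarray(a[:,:,::-1]),(800,600),interpolation=cv2.INTER_CUBIC)
P=[W(0,56*(i-2),8) for i in range(5)]+[W(0,-193,14),W(0,193,98),W(-85,193,98),W(-34,145,14),W(-34,-145,14),W(-42,-151,14),W(-42,-235,14)]
for p in proj('wrist',P,s)*1.5625: cv2.circle(b,tuple(int(round(q)) for q in p),2,(0,0,255),-1)
cv2.imwrite('pics/w3b.png',b)
E
```

```text
[0.48133086 0.10570291 0.28123748] 179.533113187192 6.25
```

View pics/w3b.png

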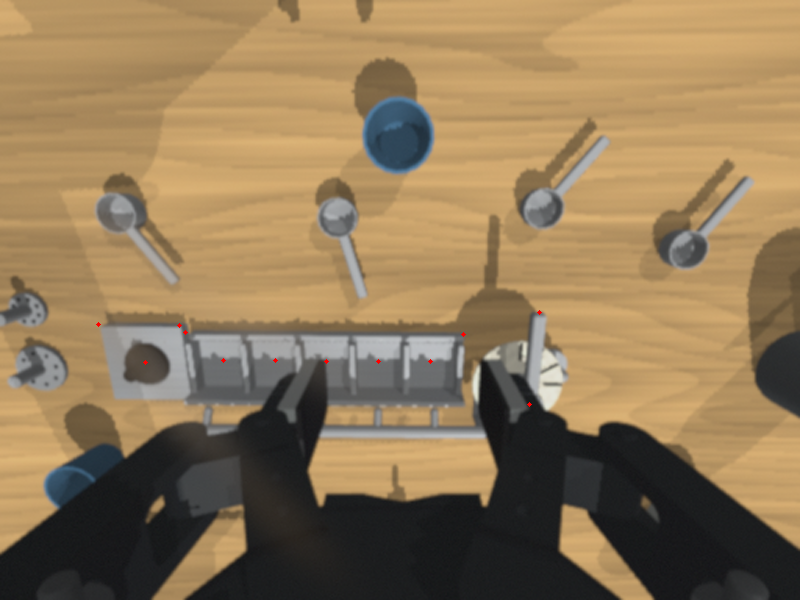

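```bash
cat > det.py <<'E'
from h import *
def scoop(n,s,a,guess):
    "refine: fit model of handle+bowl silhouette by template search over (x,y,phi) using grey, low-saturation mask"
    hsv=cv2.cvtColor(a,cv2.COLOR_RGB2HSV); m=((hsv[:,:,1]<70)&(hsv[:,:,2]>60)).astype(np.uint8)
    return m
E
python3 - <<'E'
from h import *
s=manip.state(); K=1.5625
for n,b,t in [('A',(687,249),(748,181)),('B',(543,208),(605,140)),('C',(338,217),(362,296)),('D',(118,213),(176,281))]:
    B=ray('wrist',np.array(b)/K,.024,s);t=ray('wrist',np.array(t)/K,.024,s)
    print(n,B[:2],t[:2],np.degrees(np.arctan2(*(t-B)[[1,0]])),np.linalg.norm(t-B))
a=cv2.imread('pics/w3.png')
c=cv2.resize(a[90:200,60:260],(800,440),interpolation=cv2.INTER_CUBIC);cv2.imwrite('pics/c3.png',c)
E
rm det.py
```

```text
A [0.47304747 0.37982197] [0.41044532 0.42468327] 144.37425679913082 0.07701666222281986
B [0.4334723  0.23764974] [0.37413056 0.28824555] 139.54850032817328 0.07798318772879945
C [0.44043487 0.04484477] [0.51776578 0.06492279] 14.55476745121761 0.0798949058117532
D [ 0.43530676 -0.16207935] [ 0.50120615 -0.11773729] 33.935628528981084 0.07942888554874354
```

Bowls are at (338,217) for C, (118,213) for D, (543,208) for B and (687,249) for A. Station overlay dots match within about 4 px and the handle reads shut, which fits the stop force felt earlier. I'll use station origin (.595,.024) and pick C first.

```bash
cat >> h.py <<'E'
o=np.array([.595,.024])
SC=dict(A=(.473,.379,143.7),B=(.4325,.2365,139.),C=(.440,.0435,15.5),D=(.4335,-.1635,33.),E=(.426,-.362,-99.3))
def plan(calls,start=None):
    "calls: list of lists of (x,y,z,theta); prints units for each row from pose at call start, and min rows per leg"
    if start is None:
        s=manip.state(); M=T(s); p=M[:3,3]; a=ang(M)
    else: p=np.array(start[:3]);a=start[3]
    for c in calls:
        p0,a0=p.copy(),a; c0,s0=np.cos(np.radians(a0)),np.sin(np.radians(a0)); Rm=np.array([[c0,s0,0],[s0,-c0,0],[0,0,-1]])
        print('call from',p0.round(4),round(a0,1))
        for w in c:
            q=np.array(w[:3]); d=Rm.T@(q-p0)/.5; y=-np.radians(w[3]-a0)/1.5
            n=max(np.linalg.norm(q-p)/.0625,abs(w[3]-a)/10.7)
            print('  dx %.3f dy %.3f dz %.3f yaw %.4f  rows %.1f'%(*d,y,n)); p,a=q,w[3]
def hand(k,th,r=.056):
    x,y,f=SC[k];f=np.radians(f);return x+r*np.cos(f),y+r*np.sin(f)
def bay(i,r=56): return W(-r,56*(i-2),0)[:2]
E
python3 - <<'E'
from h import *
g=hand('C',0);b=bay(2);print(g,b)
plan([[(*g,.10,195.5),(*g,.004,195.5),(*g,.13,195.5)],[(.50,.05,.13,113)],[(.52,.03,.13,30)],[(*b,.09,-.9),(*b,.012,-.9),(*b,.12,-.9)]])
E
```

```text
(np.float64(0.4939633053796829), np.float64(0.05846534906038238)) [np.float64(0.539006908581027), np.float64(0.02487960976946196)]
call from [0.4814 0.1059 0.2812] 179.6
  dx -0.026 dy -0.095 dz 0.362 yaw -0.1855  rows 3.0
  dx -0.026 dy -0.095 dz 0.554 yaw -0.1855  rows 1.5
  dx -0.026 dy -0.095 dz 0.302 yaw -0.1855  rows 2.0
call from [0.494  0.0585 0.13  ] 195.5
  dx -0.007 dy -0.020 dz 0.000 yaw 0.9599  rows 7.7
call from [0.5  0.05 0.13] 113
  dx -0.052 dy 0.021 dz 0.000 yaw 0.9657  rows 7.8
call from [0.52 0.03 0.13] 30
  dx 0.028 dy 0.028 dz 0.080 yaw 0.3595  rows 2.9
  dx 0.028 dy 0.028 dz 0.236 yaw 0.3595  rows 1.2
  dx 0.028 dy 0.028 dz 0.020 yaw 0.3595  rows 1.7
```

Emit:
send_rows([
  {"dx": -0.026, "dy": -0.095, "dz": 0.362, "yaw": -0.1855, "claw": -0.3},
  {"dx": -0.026, "dy": -0.095, "dz": 0.362, "yaw": -0.1855, "claw": -0.3},
  {"dx": -0.026, "dy": -0.095, "dz": 0.362, "yaw": -0.1855, "claw": -0.3},
  {"dx": -0.026, "dy": -0.095, "dz": 0.362, "yaw": -0.1855, "claw": -0.3},
  {"dx": -0.026, "dy": -0.095, "dz": 0.45, "yaw": -0.1855, "claw": -0.3},
  {"dx": -0.026, "dy": -0.095, "dz": 0.52, "yaw": -0.1855, "claw": -0.3},
  {"dx": -0.026, "dy": -0.095, "dz": 0.554, "yaw": -0.1855, "claw": -0.3},
  {"dx": -0.026, "dy": -0.095, "dz": 0.554, "yaw": -0.1855, "claw": -0.3},
  {"dx": -0.026, "dy": -0.095, "dz": 0.554, "yaw": -0.1855, "claw": 1},
  {"dx": -0.026, "dy": -0.095, "dz": 0.554, "yaw": -0.1855, "claw": 1},
  {"dx": -0.026, "dy": -0.095, "dz": 0.554, "yaw": -0.1855, "claw": 1},
  {"dx": -0.026, "dy": -0.095, "dz": 0.554, "yaw": -0.1855, "claw": 1},
  {"dx": -0.026, "dy": -0.095, "dz": 0.554, "yaw": -0.1855, "claw": 1},
])

```text
time: 7.92
tool_pos: [0.4953, 0.0574, 0.0053]
tool_rot: [0.001, -0.134, 0.991, -0.0]
contact_force: [1.2, 1.6, 4.7]
gripper_width: 0.097
grasp_force: 59.3
```

```bash
python3 -c "
from h import *
s=manip.state();print(s['tool_pos'],ang(T(s)))"
```

```text
[0.4952652  0.05744409 0.0053495 ] -164.5821683460664
```

Emit:
send_rows([
  {"dx": 0, "dy": 0, "dz": -0.1, "yaw": 0, "claw": 1},
  {"dx": 0, "dy": 0, "dz": -0.2, "yaw": 0, "claw": 1},
  {"dx": 0, "dy": 0, "dz": -0.25, "yaw": 0.1, "claw": 1},
  {"dx": -0.006, "dy": -0.017, "dz": -0.25, "yaw": 0.961, "claw": 1},
  {"dx": -0.006, "dy": -0.017, "dz": -0.25, "yaw": 0.961, "claw": 1},
  {"dx": -0.006, "dy": -0.017, "dz": -0.25, "yaw": 0.961, "claw": 1},
  {"dx": -0.006, "dy": -0.017, "dz": -0.25, "yaw": 0.961, "claw": 1},
  {"dx": -0.006, "dy": -0.017, "dz": -0.25, "yaw": 0.961, "claw": 1},
  {"dx": -0.006, "dy": -0.017, "dz": -0.25, "yaw": 0.961, "claw": 1},
  {"dx": -0.006, "dy": -0.017, "dz": -0.25, "yaw": 0.961, "claw": 1},
  {"dx": -0.006, "dy": -0.017, "dz": -0.25, "yaw": 0.961, "claw": 1},
  {"dx": -0.006, "dy": -0.017, "dz": -0.25, "yaw": 0.961, "claw": 1},
])

```text
time: 9.43
tool_pos: [0.4988, 0.0501, 0.1288]
tool_rot: [-0.0, 0.552, 0.834, -0.0]
contact_force: [0.1, 0.1, 0.4]
gripper_width: 0.099
grasp_force: 58.7
```

Emit:
send_rows([
  {"dx": -0.052, "dy": 0.021, "dz": 0, "yaw": 0.9657, "claw": 1},
  {"dx": -0.052, "dy": 0.021, "dz": 0, "yaw": 0.9657, "claw": 1},
  {"dx": -0.052, "dy": 0.021, "dz": 0, "yaw": 0.9657, "claw": 1},
  {"dx": -0.052, "dy": 0.021, "dz": 0, "yaw": 0.9657, "claw": 1},
  {"dx": -0.052, "dy": 0.021, "dz": 0, "yaw": 0.9657, "claw": 1},
  {"dx": -0.052, "dy": 0.021, "dz": 0, "yaw": 0.9657, "claw": 1},
  {"dx": -0.052, "dy": 0.021, "dz": 0, "yaw": 0.9657, "claw": 1},
  {"dx": -0.052, "dy": 0.021, "dz": 0, "yaw": 0.9657, "claw": 1},
  {"dx": -0.052, "dy": 0.021, "dz": 0, "yaw": 0.9657, "claw": 1},
])

```text
time: 10.55
tool_pos: [0.5188, 0.0302, 0.1291]
tool_rot: [-0.0, 0.966, 0.259, -0.0]
contact_force: [0.4, -0.7, -0.8]
gripper_width: 0.097
grasp_force: 58.8
```

```bash
python3 - <<'E'
from h import *
b=bay(2);print(b,manip.state()['gripper_width'],manip.state()['tool_pos'])
plan([[(*b,.09,-.9),(*b,.012,-.9),(*b,.12,-.9)]])
s,a=grab('wrist','w4.png')
cv2.imwrite('pics/w4b.png',cv2.resize(np.ascontiguousarray(a[:,:,::-1]),(640,480)))
E
```

```text
[np.float64(0.539006908581027), np.float64(0.02487960976946196)] 0.09670273604690012 [0.51878971 0.03021124 0.12911783]
call from [0.5188 0.0302 0.1291] 30.0
  dx 0.030 dy 0.029 dz 0.078 yaw 0.3596  rows 2.9
  dx 0.030 dy 0.029 dz 0.234 yaw 0.3596  rows 1.2
  dx 0.030 dy 0.029 dz 0.018 yaw 0.3596  rows 1.7
```

View pics/w4b.png

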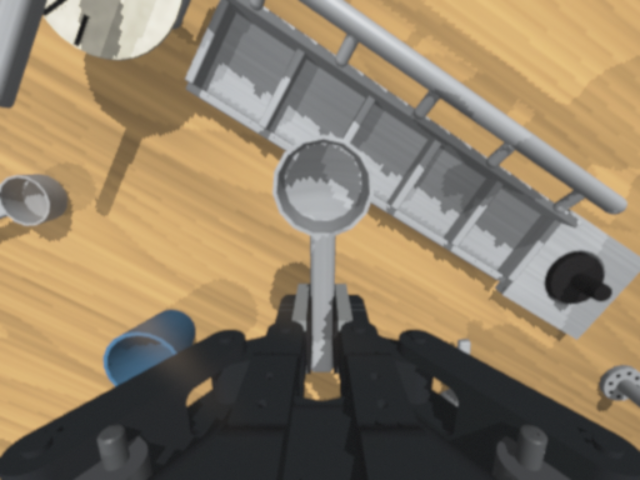

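```bash
python3 - <<'E'
from h import *
s=manip.state();k=1.25
B=ray('wrist',np.array((322,186))/k,s['tool_pos'][2]+.0187,s);M=T(s);print('bowl in tool',M[:3,:3].T@(B-M[:3,3]))
print('plug',ray('wrist',np.array((573,277))/k,.018,s),'drain pred',W(0,-193,14))
# overlay
b=cv2.imread('pics/w4b.png')
P=[W(-34,145,26),W(-34,-145,26),W(34,-145,26),W(-42,-151,14),W(-42,-235,14),W(42,-235,14)]
for i in range(5):
    for c in((-25,-25),(25,-25),(-25,25),(25,25)):P.append(W(c[0],56*(i-2)+c[1],8))
for p in proj('wrist',P,s)*k: cv2.circle(b,tuple(int(round(q)) for q in p),2,(0,0,255),-1)
cv2.imwrite('pics/w4c.png',cv2.resize(b[0:360,160:640],(800,600)))
E
```

```text
bowl in tool [ 0.05487075  0.00061218 -0.01871971]
plug [ 0.59331057 -0.16464689  0.018     ] drain pred [np.float64(0.5919684877588186), np.float64(-0.1689761900689605), 0.014]
```

View pics/w4c.png

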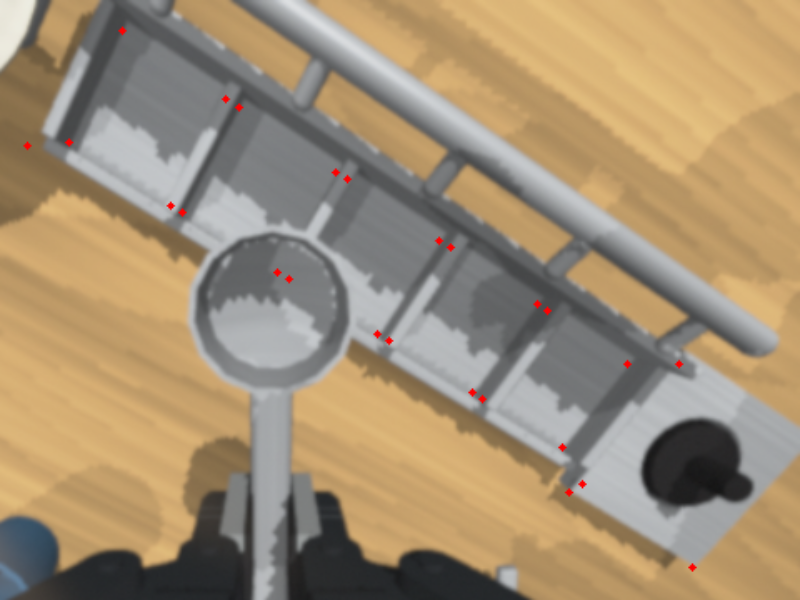

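The scoop is held straight with its bowl at (322,186), which measures 55 mm out, and the bay floor dots agree within about 2 mm. I'll place it in bay 2.

Emit:
send_rows([
  {"dx": 0.03, "dy": 0.029, "dz": 0.06, "yaw": 0.3596, "claw": 1},
  {"dx": 0.03, "dy": 0.029, "dz": 0.06, "yaw": 0.3596, "claw": 1},
  {"dx": 0.03, "dy": 0.029, "dz": 0.06, "yaw": 0.3596, "claw": 1},
  {"dx": 0.03, "dy": 0.029, "dz": 0.06, "yaw": 0.3596, "claw": 1},
  {"dx": 0.03, "dy": 0.029, "dz": 0.15, "yaw": 0.3596, "claw": 1},
  {"dx": 0.03, "dy": 0.029, "dz": 0.2, "yaw": 0.3596, "claw": 1},
  {"dx": 0.03, "dy": 0.029, "dz": 0.232, "yaw": 0.3596, "claw": 1},
  {"dx": 0.03, "dy": 0.029, "dz": 0.232, "yaw": 0.3596, "claw": 1},
  {"dx": 0.03, "dy": 0.029, "dz": 0.232, "yaw": 0.3596, "claw": 1},
  {"dx": 0.03, "dy": 0.029, "dz": 0.232, "yaw": 0.3596, "claw": 0.3},
  {"dx": 0.03, "dy": 0.029, "dz": 0.232, "yaw": 0.3596, "claw": 0.3},
  {"dx": 0.03, "dy": 0.029, "dz": 0.232, "yaw": 0.3596, "claw": 0.3},
])

```text
time: 12.1
tool_pos: [0.5394, 0.0251, 0.0135]
tool_rot: [0.0, 1.0, -0.009, 0.0]
contact_force: [-0.1, 1.5, -0.3]
gripper_width: 0.351
grasp_force: 0.0
```

```bash
python3 - <<'E'
from h import *
g=hand('D',0);b=bay(1);print(g,b,manip.state()['tool_pos'],ang(T(manip.state())))
x,y=manip.state()['tool_pos'][:2]
plan([[(x,y,.13,-.9),(*g,.13,33),(*g,.004,33),],[(*g,.13,33),(.51,-.09,.13,112)],[(*b,.09,179.1),(*b,.012,179.1)]])
E
```

```text
(np.float64(0.48046555180494377), np.float64(-0.1330002140391585)) [np.float64(0.5381272988115651), np.float64(-0.03111348164951104)] [0.53937775 0.02508998 0.01354937] -1.0550750267283082
call from [0.5394 0.0251 0.0135] -1.1
  dx 0.000 dy 0.000 dz -0.233 yaw -0.0018  rows 1.9
  dx -0.112 dy 0.318 dz -0.233 yaw -0.3962  rows 3.2
  dx -0.112 dy 0.318 dz 0.019 yaw -0.3962  rows 2.0
call from [ 0.4805 -0.133   0.004 ] 33
  dx 0.000 dy 0.000 dz -0.252 yaw -0.0000  rows 2.0
  dx 0.096 dy -0.040 dz -0.252 yaw -0.9192  rows 7.4
call from [ 0.51 -0.09  0.13] 112
  dx 0.088 dy 0.096 dz 0.080 yaw -0.7807  rows 6.3
  dx 0.088 dy 0.096 dz 0.236 yaw -0.7807  rows 1.2
```

Emit:
send_rows([
  {"dx": 0, "dy": 0, "dz": -0.1, "yaw": 0, "claw": 0.3},
  {"dx": 0, "dy": 0, "dz": -0.2, "yaw": 0, "claw": 0.3},
  {"dx": -0.112, "dy": 0.318, "dz": -0.233, "yaw": -0.396, "claw": -0.2},
  {"dx": -0.112, "dy": 0.318, "dz": -0.233, "yaw": -0.396, "claw": -0.2},
  {"dx": -0.112, "dy": 0.318, "dz": -0.233, "yaw": -0.396, "claw": -0.2},
  {"dx": -0.112, "dy": 0.318, "dz": -0.233, "yaw": -0.396, "claw": -0.2},
  {"dx": -0.112, "dy": 0.318, "dz": -0.15, "yaw": -0.396, "claw": -0.2},
  {"dx": -0.112, "dy": 0.318, "dz": -0.05, "yaw": -0.396, "claw": -0.2},
  {"dx": -0.112, "dy": 0.318, "dz": 0.019, "yaw": -0.396, "claw": -0.2},
  {"dx": -0.112, "dy": 0.318, "dz": 0.019, "yaw": -0.396, "claw": -0.2},
  {"dx": -0.112, "dy": 0.318, "dz": 0.019, "yaw": -0.396, "claw": 1},
  {"dx": -0.112, "dy": 0.318, "dz": 0.019, "yaw": -0.396, "claw": 1},
  {"dx": -0.112, "dy": 0.318, "dz": 0.019, "yaw": -0.396, "claw": 1},
  {"dx": -0.112, "dy": 0.318, "dz": 0.019, "yaw": -0.396, "claw": 1},
])

```text
time: 13.85
tool_pos: [0.4819, -0.1334, 0.0056]
tool_rot: [0.001, 0.959, 0.284, 0.002]
contact_force: [1.3, 0.4, 4.7]
gripper_width: 0.1
grasp_force: 58.7
```

Emit:
send_rows([
  {"dx": 0, "dy": 0, "dz": -0.1, "yaw": 0, "claw": 1},
  {"dx": 0, "dy": 0, "dz": -0.2, "yaw": 0, "claw": 1},
  {"dx": 0, "dy": 0, "dz": -0.252, "yaw": 0, "claw": 1},
  {"dx": 0.096, "dy": -0.04, "dz": -0.252, "yaw": -0.919, "claw": 1},
  {"dx": 0.096, "dy": -0.04, "dz": -0.252, "yaw": -0.919, "claw": 1},
  {"dx": 0.096, "dy": -0.04, "dz": -0.252, "yaw": -0.919, "claw": 1},
  {"dx": 0.096, "dy": -0.04, "dz": -0.252, "yaw": -0.919, "claw": 1},
  {"dx": 0.096, "dy": -0.04, "dz": -0.252, "yaw": -0.919, "claw": 1},
  {"dx": 0.096, "dy": -0.04, "dz": -0.252, "yaw": -0.919, "claw": 1},
  {"dx": 0.096, "dy": -0.04, "dz": -0.252, "yaw": -0.919, "claw": 1},
  {"dx": 0.096, "dy": -0.04, "dz": -0.252, "yaw": -0.919, "claw": 1},
  {"dx": 0.096, "dy": -0.04, "dz": -0.252, "yaw": -0.919, "claw": 1},
])

```text
time: 15.35
tool_pos: [0.5092, -0.0898, 0.1294]
tool_rot: [-0.0, 0.56, 0.829, -0.0]
contact_force: [0.5, 0.0, -1.0]
gripper_width: 0.094
grasp_force: 58.7
```

```bash
cat >> h.py <<'E'
def bowl(f):
    "find the held scoop's bowl in the wrist picture by its circle: print candidates in the tool frame"
    s,a=grab('wrist',f); M=T(s); z=s['tool_pos'][2]+.0187
    g=cv2.cvtColor(a,cv2.COLOR_RGB2GRAY); c=cv2.HoughCircles(g,cv2.HOUGH_GRADIENT,1,40,param1=120,param2=22,minRadius=30,maxRadius=44)
    for u,v,r in (c[0][:4] if c is not None else []):
        B=ray('wrist',(u,v),z,s); print('circle',u,v,r,(M[:3,:3].T@(B-M[:3,3])).round(4))
E
python3 - <<'E'
from h import *
b=bay(1);print(b,manip.state()['tool_pos'],manip.state()['gripper_width'])
bowl('w5.png')
plan([[(*b,.13,179.1),(*b,.012,179.1)]])
E
```

```text
[np.float64(0.5381272988115651), np.float64(-0.03111348164951104)] [ 0.50919729 -0.08984386  0.12943139] 0.09443738649562136
call from [ 0.5093 -0.0898  0.1295] 111.9
  dx 0.087 dy 0.097 dz -0.001 yaw -0.7821  rows 6.3
  dx 0.087 dy 0.097 dz 0.235 yaw -0.7821  rows 1.9
```

Emit:
send_rows([
  {"dx": 0.087, "dy": 0.097, "dz": -0.001, "yaw": -0.782, "claw": 1},
  {"dx": 0.087, "dy": 0.097, "dz": -0.001, "yaw": -0.782, "claw": 1},
  {"dx": 0.087, "dy": 0.097, "dz": -0.001, "yaw": -0.782, "claw": 1},
  {"dx": 0.087, "dy": 0.097, "dz": -0.001, "yaw": -0.782, "claw": 1},
  {"dx": 0.087, "dy": 0.097, "dz": -0.001, "yaw": -0.782, "claw": 1},
  {"dx": 0.087, "dy": 0.097, "dz": -0.001, "yaw": -0.782, "claw": 1},
  {"dx": 0.087, "dy": 0.097, "dz": -0.001, "yaw": -0.782, "claw": 1},
  {"dx": 0.087, "dy": 0.097, "dz": -0.001, "yaw": -0.782, "claw": 1},
  {"dx": 0.087, "dy": 0.097, "dz": 0.1, "yaw": -0.782, "claw": 1},
  {"dx": 0.087, "dy": 0.097, "dz": 0.18, "yaw": -0.782, "claw": 1},
  {"dx": 0.087, "dy": 0.097, "dz": 0.234, "yaw": -0.782, "claw": 1},
  {"dx": 0.087, "dy": 0.097, "dz": 0.234, "yaw": -0.782, "claw": 1},
  {"dx": 0.087, "dy": 0.097, "dz": 0.234, "yaw": -0.782, "claw": 1},
  {"dx": 0.087, "dy": 0.097, "dz": 0.234, "yaw": -0.782, "claw": 0.3},
  {"dx": 0.087, "dy": 0.097, "dz": 0.234, "yaw": -0.782, "claw": 0.3},
  {"dx": 0.087, "dy": 0.097, "dz": 0.234, "yaw": -0.782, "claw": 0.3},
])

```text
time: 17.4
tool_pos: [0.5386, -0.0315, 0.0132]
tool_rot: [0.0, 0.007, 1.0, -0.0]
contact_force: [0.1, -0.2, -0.1]
gripper_width: 0.351
grasp_force: 0.0
```

```bash
python3 - <<'E'
from h import *
g=hand('E',0);b=bay(0);st=manip.state();print(g,b,st['tool_pos'],ang(T(st)))
x,y=st['tool_pos'][:2]
plan([[(x,y,.13,179.1),(.46,-.22,.16,110)],[(*g,.13,80.7),(*g,.004,80.7),],[(*g,.13,80.7),(.50,-.15,.13,10)],[(*b,.10,-.9),(*b,.012,-.9)]])
E
```

```text
(np.float64(0.41695018601821177), np.float64(-0.4172639201187812)) [np.float64(0.5372476890421031), np.float64(-0.08710657306848404)] [ 0.53861436 -0.03150204  0.01323059] 179.15291288248528
call from [ 0.5386 -0.0315  0.0132] 179.2
  dx 0.000 dy 0.000 dz -0.234 yaw 0.0006  rows 1.9
  dx 0.152 dy -0.379 dz -0.294 yaw 0.8046  rows 6.5
call from [ 0.46 -0.22  0.16] 110
  dx -0.341 dy -0.216 dz 0.060 yaw 0.3409  rows 3.3
  dx -0.341 dy -0.216 dz 0.312 yaw 0.3409  rows 2.0
call from [ 0.417  -0.4173  0.004 ] 80.7
  dx 0.000 dy 0.000 dz -0.252 yaw -0.0000  rows 2.0
  dx 0.554 dy 0.078 dz -0.252 yaw 0.8226  rows 6.6
call from [ 0.5  -0.15  0.13] 10
  dx 0.095 dy -0.111 dz 0.060 yaw 0.1268  rows 1.3
  dx 0.095 dy -0.111 dz 0.236 yaw 0.1268  rows 1.4
```

Emit:
send_rows([
  {"dx": 0, "dy": 0, "dz": -0.1, "yaw": 0, "claw": 0.3},
  {"dx": 0, "dy": 0, "dz": -0.2, "yaw": 0, "claw": 0.3},
  {"dx": 0.152, "dy": -0.379, "dz": -0.294, "yaw": 0.805, "claw": -0.2},
  {"dx": 0.152, "dy": -0.379, "dz": -0.294, "yaw": 0.805, "claw": -0.2},
  {"dx": 0.152, "dy": -0.379, "dz": -0.294, "yaw": 0.805, "claw": -0.2},
  {"dx": 0.152, "dy": -0.379, "dz": -0.294, "yaw": 0.805, "claw": -0.2},
  {"dx": 0.152, "dy": -0.379, "dz": -0.294, "yaw": 0.805, "claw": -0.2},
  {"dx": 0.152, "dy": -0.379, "dz": -0.294, "yaw": 0.805, "claw": -0.2},
  {"dx": 0.152, "dy": -0.379, "dz": -0.294, "yaw": 0.805, "claw": -0.2},
  {"dx": 0.152, "dy": -0.379, "dz": -0.294, "yaw": 0.805, "claw": -0.2},
  {"dx": 0.152, "dy": -0.379, "dz": -0.294, "yaw": 0.805, "claw": -0.2},
])

```text
time: 18.77
tool_pos: [0.4596, -0.2198, 0.1599]
tool_rot: [0.0, 0.573, 0.819, -0.0]
contact_force: [-0.2, -0.5, -0.9]
gripper_width: 0.603
grasp_force: 0.0
```

Emit:
send_rows([
  {"dx": -0.341, "dy": -0.216, "dz": 0.06, "yaw": 0.341, "claw": -0.2},
  {"dx": -0.341, "dy": -0.216, "dz": 0.06, "yaw": 0.341, "claw": -0.2},
  {"dx": -0.341, "dy": -0.216, "dz": 0.06, "yaw": 0.341, "claw": -0.2},
  {"dx": -0.341, "dy": -0.216, "dz": 0.06, "yaw": 0.341, "claw": -0.2},
  {"dx": -0.341, "dy": -0.216, "dz": 0.06, "yaw": 0.341, "claw": -0.2},
  {"dx": -0.341, "dy": -0.216, "dz": 0.15, "yaw": 0.341, "claw": -0.2},
  {"dx": -0.341, "dy": -0.216, "dz": 0.25, "yaw": 0.341, "claw": -0.2},
  {"dx": -0.341, "dy": -0.216, "dz": 0.312, "yaw": 0.341, "claw": -0.2},
  {"dx": -0.341, "dy": -0.216, "dz": 0.312, "yaw": 0.341, "claw": -0.2},
  {"dx": -0.341, "dy": -0.216, "dz": 0.312, "yaw": 0.341, "claw": 1},
  {"dx": -0.341, "dy": -0.216, "dz": 0.312, "yaw": 0.341, "claw": 1},
  {"dx": -0.341, "dy": -0.216, "dz": 0.312, "yaw": 0.341, "claw": 1},
  {"dx": -0.341, "dy": -0.216, "dz": 0.312, "yaw": 0.341, "claw": 1},
])

```text
time: 20.4
tool_pos: [0.4173, -0.4182, 0.0057]
tool_rot: [0.002, 0.762, 0.647, 0.0]
contact_force: [0.4, -0.7, 5.0]
gripper_width: 0.102
grasp_force: 58.7
```

Emit:
send_rows([
  {"dx": 0, "dy": 0, "dz": -0.1, "yaw": 0, "claw": 1},
  {"dx": 0, "dy": 0, "dz": -0.2, "yaw": 0, "claw": 1},
  {"dx": 0, "dy": 0, "dz": -0.252, "yaw": 0, "claw": 1},
  {"dx": 0.554, "dy": 0.078, "dz": -0.252, "yaw": 0.823, "claw": 1},
  {"dx": 0.554, "dy": 0.078, "dz": -0.252, "yaw": 0.823, "claw": 1},
  {"dx": 0.554, "dy": 0.078, "dz": -0.252, "yaw": 0.823, "claw": 1},
  {"dx": 0.554, "dy": 0.078, "dz": -0.252, "yaw": 0.823, "claw": 1},
  {"dx": 0.554, "dy": 0.078, "dz": -0.252, "yaw": 0.823, "claw": 1},
  {"dx": 0.554, "dy": 0.078, "dz": -0.252, "yaw": 0.823, "claw": 1},
  {"dx": 0.554, "dy": 0.078, "dz": -0.252, "yaw": 0.823, "claw": 1},
  {"dx": 0.554, "dy": 0.078, "dz": -0.252, "yaw": 0.823, "claw": 1},
  {"dx": 0.554, "dy": 0.078, "dz": -0.252, "yaw": 0.823, "claw": 1},
])

```text
time: 21.9
tool_pos: [0.4995, -0.15, 0.1296]
tool_rot: [-0.0, 0.996, 0.087, -0.0]
contact_force: [0.6, -0.1, 0.5]
gripper_width: 0.103
grasp_force: 58.7
```

```bash
python3 - <<'E'
from h import *
b=bay(0)
bowl('w6.png')
plan([[(*b,.13,-.9),(*b,.012,-.9)]])
a=cv2.imread('pics/w6.png');cv2.imwrite('pics/w6b.png',cv2.resize(a,(640,480)))
E
```

```text
circle 258.5 145.5 32.2 [ 0.0566  0.0014 -0.0187]
call from [ 0.4995 -0.1501  0.1296] 10.0
  dx 0.096 dy -0.111 dz -0.001 yaw 0.1269  rows 1.2
  dx 0.096 dy -0.111 dz 0.235 yaw 0.1269  rows 1.9
```

View pics/w6b.png

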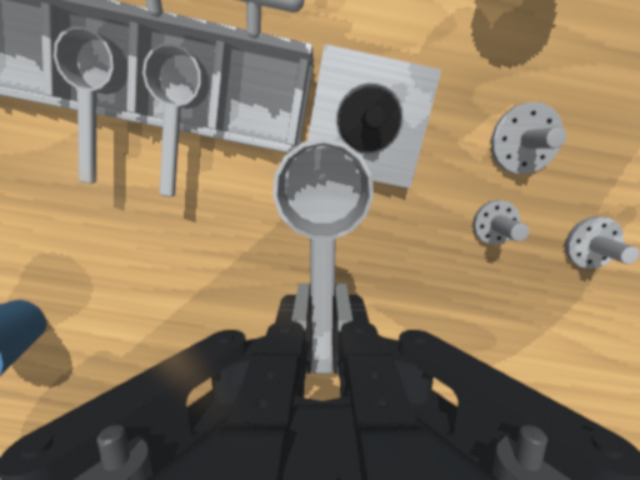

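E is held with its bowl at (322,186), measuring 56.6 mm out. C and D sit in bays 2 and 1 with handles straight to the front; the plug is at (370,118) and the 45 mm strainer at (596,243). I'll place E in bay 0.

Emit:
send_rows([
  {"dx": 0.096, "dy": -0.111, "dz": 0, "yaw": 0.127, "claw": 1},
  {"dx": 0.096, "dy": -0.111, "dz": 0, "yaw": 0.127, "claw": 1},
  {"dx": 0.096, "dy": -0.111, "dz": 0, "yaw": 0.127, "claw": 1},
  {"dx": 0.096, "dy": -0.111, "dz": 0.1, "yaw": 0.127, "claw": 1},
  {"dx": 0.096, "dy": -0.111, "dz": 0.18, "yaw": 0.127, "claw": 1},
  {"dx": 0.096, "dy": -0.111, "dz": 0.234, "yaw": 0.127, "claw": 1},
  {"dx": 0.096, "dy": -0.111, "dz": 0.234, "yaw": 0.127, "claw": 1},
  {"dx": 0.096, "dy": -0.111, "dz": 0.234, "yaw": 0.127, "claw": 1},
  {"dx": 0.096, "dy": -0.111, "dz": 0.234, "yaw": 0.127, "claw": 0.3},
  {"dx": 0.096, "dy": -0.111, "dz": 0.234, "yaw": 0.127, "claw": 0.3},
  {"dx": 0.096, "dy": -0.111, "dz": 0.234, "yaw": 0.127, "claw": 0.3},
])

```text
time: 23.32
tool_pos: [0.5377, -0.0871, 0.0132]
tool_rot: [0.0, 1.0, -0.008, 0.0]
contact_force: [-0.5, 0.2, -0.6]
gripper_width: 0.353
grasp_force: 0.0
```

```bash
python3 - <<'E'
from h import *
# w6 pose
import copy
st=manip.state();print(st['tool_pos'],ang(T(st)))
s6=dict(tool_pos=np.array([.4995,-.15,.1296]),tool_rot=np.array([0,.996195,.087156,0]))
for n,p,z in [('plug disc',(369,117),.018),('plug top',(375,117),.044),('strB disc',(596,243),.006),('strB top',(627,254),.038)]:
    print(n,ray('wrist',np.array(p)/1.25,z,s6).round(4))
x,y=st['tool_pos'][:2]
for k,i in(('B',3),('A',4)):
    g=hand(k,0);b=bay(i);th=SC[k][2]-180
    plan([[(x,y,.13,-.9),(*g,.13,th),(*g,.004,th)],[(*g,.13,th),(.50,b[1]+.01,.13,-.9),(*b,.13,-.9),(*b,.012,-.9)]],(x,y,.0132,-.9)); x,y=b
E
```

```text
[ 0.53766964 -0.08706876  0.01322564] -0.9730561449965058
plug disc [ 0.5943 -0.1687  0.018 ]
plug top [ 0.5922 -0.1695  0.044 ]
strB disc [ 0.5322 -0.3771  0.006 ]
strB top [ 0.5325 -0.3744  0.038 ]
call from [ 0.5377 -0.0871  0.0132] -0.9
  dx 0.000 dy 0.000 dz -0.234 yaw -0.0000  rows 1.9
  dx -0.306 dy -0.716 dz -0.234 yaw 0.4666  rows 6.2
  dx -0.306 dy -0.716 dz 0.018 yaw 0.4666  rows 2.0
call from [0.3902 0.2732 0.004 ] -41.0
  dx 0.000 dy 0.000 dz -0.252 yaw -0.0000  rows 2.0
  dx 0.405 dy 0.131 dz -0.252 yaw -0.4666  rows 3.7
  dx 0.478 dy 0.094 dz -0.252 yaw -0.4666  rows 0.7
  dx 0.478 dy 0.094 dz -0.016 yaw -0.4666  rows 1.9
call from [0.5399 0.0809 0.0132] -0.9
  dx 0.000 dy 0.000 dz -0.234 yaw -0.0000  rows 1.9
  dx -0.234 dy -0.659 dz -0.234 yaw 0.4119  rows 5.6
  dx -0.234 dy -0.659 dz 0.018 yaw 0.4119  rows 2.0
call from [0.4279 0.4122 0.004 ] -36.3
  dx 0.000 dy 0.000 dz -0.252 yaw -0.0000  rows 2.0
  dx 0.430 dy 0.342 dz -0.252 yaw -0.4119  rows 4.4
  dx 0.508 dy 0.310 dz -0.252 yaw -0.4119  rows 0.7
  dx 0.508 dy 0.310 dz -0.016 yaw -0.4119  rows 1.9
```

Emit:
send_rows([
  {"dx": 0, "dy": 0, "dz": -0.1, "yaw": 0, "claw": 0.3},
  {"dx": 0, "dy": 0, "dz": -0.2, "yaw": 0, "claw": 0.3},
  {"dx": -0.306, "dy": -0.716, "dz": -0.234, "yaw": 0.467, "claw": -0.2},
  {"dx": -0.306, "dy": -0.716, "dz": -0.234, "yaw": 0.467, "claw": -0.2},
  {"dx": -0.306, "dy": -0.716, "dz": -0.234, "yaw": 0.467, "claw": -0.2},
  {"dx": -0.306, "dy": -0.716, "dz": -0.234, "yaw": 0.467, "claw": -0.2},
  {"dx": -0.306, "dy": -0.716, "dz": -0.234, "yaw": 0.467, "claw": -0.2},
  {"dx": -0.306, "dy": -0.716, "dz": -0.234, "yaw": 0.467, "claw": -0.2},
  {"dx": -0.306, "dy": -0.716, "dz": -0.234, "yaw": 0.467, "claw": -0.2},
  {"dx": -0.306, "dy": -0.716, "dz": -0.234, "yaw": 0.467, "claw": -0.2},
  {"dx": -0.306, "dy": -0.716, "dz": -0.15, "yaw": 0.467, "claw": -0.2},
  {"dx": -0.306, "dy": -0.716, "dz": -0.05, "yaw": 0.467, "claw": -0.2},
  {"dx": -0.306, "dy": -0.716, "dz": 0.018, "yaw": 0.467, "claw": -0.2},
  {"dx": -0.306, "dy": -0.716, "dz": 0.018, "yaw": 0.467, "claw": -0.2},
  {"dx": -0.306, "dy": -0.716, "dz": 0.018, "yaw": 0.467, "claw": 1},
  {"dx": -0.306, "dy": -0.716, "dz": 0.018, "yaw": 0.467, "claw": 1},
  {"dx": -0.306, "dy": -0.716, "dz": 0.018, "yaw": 0.467, "claw": 1},
  {"dx": -0.306, "dy": -0.716, "dz": 0.018, "yaw": 0.467, "claw": 1},
])

```text
time: 25.58
tool_pos: [0.392, 0.2742, 0.0054]
tool_rot: [-0.001, 0.936, -0.351, 0.001]
contact_force: [-0.9, 0.5, 4.7]
gripper_width: 0.092
grasp_force: 58.7
```

Emit:
send_rows([
  {"dx": 0, "dy": 0, "dz": -0.1, "yaw": 0, "claw": 1},
  {"dx": 0, "dy": 0, "dz": -0.2, "yaw": 0, "claw": 1},
  {"dx": 0, "dy": 0, "dz": -0.252, "yaw": 0, "claw": 1},
  {"dx": 0.405, "dy": 0.131, "dz": -0.252, "yaw": -0.467, "claw": 1},
  {"dx": 0.405, "dy": 0.131, "dz": -0.252, "yaw": -0.467, "claw": 1},
  {"dx": 0.405, "dy": 0.131, "dz": -0.252, "yaw": -0.467, "claw": 1},
  {"dx": 0.405, "dy": 0.131, "dz": -0.252, "yaw": -0.467, "claw": 1},
  {"dx": 0.405, "dy": 0.131, "dz": -0.252, "yaw": -0.467, "claw": 1},
  {"dx": 0.405, "dy": 0.131, "dz": -0.252, "yaw": -0.467, "claw": 1},
  {"dx": 0.405, "dy": 0.131, "dz": -0.252, "yaw": -0.467, "claw": 1},
])

```text
time: 26.82
tool_pos: [0.4993, 0.0921, 0.1295]
tool_rot: [-0.0, 1.0, -0.008, -0.0]
contact_force: [0.3, -0.5, -1.5]
gripper_width: 0.094
grasp_force: 58.7
```

```bash
python3 - <<'E'
from h import *
b=bay(3)
bowl('w7.png')
plan([[(*b,.13,-.9),(*b,.012,-.9)]])
E
```

```text
circle 257.5 148.5 37.7 [ 0.0554  0.0011 -0.0187]
circle 348.5 85.5 33.5 [ 0.0825  0.0405 -0.0188]
call from [0.4994 0.0921 0.1296] -0.9
  dx 0.081 dy 0.021 dz -0.001 yaw -0.0002  rows 0.7
  dx 0.081 dy 0.021 dz 0.235 yaw -0.0002  rows 1.9
```

Held well. Place B in bay 3, then pick A.

Emit:
send_rows([
  {"dx": 0.081, "dy": 0.021, "dz": 0, "yaw": 0, "claw": 1},
  {"dx": 0.081, "dy": 0.021, "dz": 0, "yaw": 0, "claw": 1},
  {"dx": 0.081, "dy": 0.021, "dz": 0.1, "yaw": 0, "claw": 1},
  {"dx": 0.081, "dy": 0.021, "dz": 0.18, "yaw": 0, "claw": 1},
  {"dx": 0.081, "dy": 0.021, "dz": 0.234, "yaw": 0, "claw": 1},
  {"dx": 0.081, "dy": 0.021, "dz": 0.234, "yaw": 0, "claw": 1},
  {"dx": 0.081, "dy": 0.021, "dz": 0.234, "yaw": 0, "claw": 1},
  {"dx": 0.081, "dy": 0.021, "dz": 0.234, "yaw": 0, "claw": 0.3},
  {"dx": 0.081, "dy": 0.021, "dz": 0.234, "yaw": 0, "claw": 0.3},
  {"dx": 0.081, "dy": 0.021, "dz": 0.234, "yaw": 0, "claw": 0.3},
])

```text
time: 28.12
tool_pos: [0.5407, 0.0798, 0.0133]
tool_rot: [-0.0, 1.0, -0.009, 0.0]
contact_force: [0.3, 0.6, 0.8]
gripper_width: 0.35
grasp_force: 0.0
```

Emit:
send_rows([
  {"dx": 0, "dy": 0, "dz": -0.1, "yaw": 0, "claw": 0.3},
  {"dx": 0, "dy": 0, "dz": -0.2, "yaw": 0, "claw": 0.3},
  {"dx": -0.12, "dy": 0, "dz": -0.3, "yaw": 0, "claw": 0.3},
  {"dx": -0.234, "dy": -0.659, "dz": -0.3, "yaw": 0.412, "claw": -0.2},
  {"dx": -0.234, "dy": -0.659, "dz": -0.3, "yaw": 0.412, "claw": -0.2},
  {"dx": -0.234, "dy": -0.659, "dz": -0.3, "yaw": 0.412, "claw": -0.2},
  {"dx": -0.234, "dy": -0.659, "dz": -0.3, "yaw": 0.412, "claw": -0.2},
  {"dx": -0.234, "dy": -0.659, "dz": -0.3, "yaw": 0.412, "claw": -0.2},
  {"dx": -0.234, "dy": -0.659, "dz": -0.3, "yaw": 0.412, "claw": -0.2},
  {"dx": -0.234, "dy": -0.659, "dz": -0.3, "yaw": 0.412, "claw": -0.2},
  {"dx": -0.234, "dy": -0.659, "dz": -0.2, "yaw": 0.412, "claw": -0.2},
  {"dx": -0.234, "dy": -0.659, "dz": -0.1, "yaw": 0.412, "claw": -0.2},
  {"dx": -0.234, "dy": -0.659, "dz": 0.018, "yaw": 0.412, "claw": -0.2},
  {"dx": -0.234, "dy": -0.659, "dz": 0.018, "yaw": 0.412, "claw": -0.2},
  {"dx": -0.234, "dy": -0.659, "dz": 0.018, "yaw": 0.412, "claw": -0.2},
  {"dx": -0.234, "dy": -0.659, "dz": 0.018, "yaw": 0.412, "claw": 1},
  {"dx": -0.234, "dy": -0.659, "dz": 0.018, "yaw": 0.412, "claw": 1},
  {"dx": -0.234, "dy": -0.659, "dz": 0.018, "yaw": 0.412, "claw": 1},
  {"dx": -0.234, "dy": -0.659, "dz": 0.018, "yaw": 0.412, "claw": 1},
])

```text
time: 30.5
tool_pos: [0.4293, 0.4115, 0.0045]
tool_rot: [-0.0, 0.95, -0.312, 0.0]
contact_force: [-0.5, -0.3, 3.6]
gripper_width: 0.097
grasp_force: 58.5
```

Emit:
send_rows([
  {"dx": 0, "dy": 0, "dz": -0.1, "yaw": 0, "claw": 1},
  {"dx": 0, "dy": 0, "dz": -0.2, "yaw": 0, "claw": 1},
  {"dx": 0, "dy": 0, "dz": -0.3, "yaw": 0, "claw": 1},
  {"dx": 0.43, "dy": 0.342, "dz": -0.3, "yaw": -0.412, "claw": 1},
  {"dx": 0.43, "dy": 0.342, "dz": -0.3, "yaw": -0.412, "claw": 1},
  {"dx": 0.43, "dy": 0.342, "dz": -0.3, "yaw": -0.412, "claw": 1},
  {"dx": 0.43, "dy": 0.342, "dz": -0.3, "yaw": -0.412, "claw": 1},
  {"dx": 0.43, "dy": 0.342, "dz": -0.3, "yaw": -0.412, "claw": 1},
  {"dx": 0.43, "dy": 0.342, "dz": -0.3, "yaw": -0.412, "claw": 1},
  {"dx": 0.43, "dy": 0.342, "dz": -0.3, "yaw": -0.412, "claw": 1},
])

```text
time: 31.75
tool_pos: [0.5003, 0.1465, 0.1535]
tool_rot: [-0.0, 1.0, -0.009, -0.0]
contact_force: [0.3, 0.4, -1.7]
gripper_width: 0.096
grasp_force: 58.7
```

```bash
python3 - <<'E'
from h import *
b=bay(4)
bowl('w8.png')
plan([[(*b,.13,-.9),(*b,.012,-.9)]])
E
```

```text
circle 254.5 151.5 38.9 [ 0.054  -0.0003 -0.0187]
call from [0.5003 0.1469 0.1535] -0.9
  dx 0.081 dy 0.019 dz 0.047 yaw -0.0004  rows 0.8
  dx 0.081 dy 0.019 dz 0.283 yaw -0.0004  rows 1.9
```

Emit:
send_rows([
  {"dx": 0.083, "dy": 0.019, "dz": 0.04, "yaw": 0, "claw": 1},
  {"dx": 0.083, "dy": 0.019, "dz": 0.04, "yaw": 0, "claw": 1},
  {"dx": 0.083, "dy": 0.019, "dz": 0.14, "yaw": 0, "claw": 1},
  {"dx": 0.083, "dy": 0.019, "dz": 0.22, "yaw": 0, "claw": 1},
  {"dx": 0.083, "dy": 0.019, "dz": 0.282, "yaw": 0, "claw": 1},
  {"dx": 0.083, "dy": 0.019, "dz": 0.282, "yaw": 0, "claw": 1},
  {"dx": 0.083, "dy": 0.019, "dz": 0.282, "yaw": 0, "claw": 1},
  {"dx": 0.083, "dy": 0.019, "dz": 0.282, "yaw": 0, "claw": 0.3},
  {"dx": 0.083, "dy": 0.019, "dz": 0.282, "yaw": 0, "claw": 0.3},
  {"dx": 0.083, "dy": 0.019, "dz": 0.282, "yaw": 0, "claw": 0.3},
  {"dx": 0.083, "dy": 0.019, "dz": 0.2, "yaw": 0, "claw": 0.3},
  {"dx": 0.083, "dy": 0.019, "dz": 0.1, "yaw": 0, "claw": 0.3},
  {"dx": 0.083, "dy": 0.019, "dz": 0, "yaw": 0, "claw": 0.3},
])

```text
time: 33.42
tool_pos: [0.5417, 0.1358, 0.1552]
tool_rot: [0.0, 1.0, -0.009, -0.0]
contact_force: [0.6, 0.5, -0.0]
gripper_width: 0.352
grasp_force: 0.0
```

```bash
python3 - <<'E'
from h import *
# plug approach: drain est
p=(.5930,-.1695)
plan([[(.50,.0,.22,-.9),(.53,-.24,.22,-.9)],[(*p,.14,-.9),(*p,.021,-.9),(*p,.12,-.9)]])
E
```

```text
call from [0.5417 0.1358 0.1552] -1.0
  dx -0.079 dy 0.273 dz -0.130 yaw -0.0011  rows 2.5
  dx -0.010 dy 0.752 dz -0.130 yaw -0.0011  rows 3.9
call from [ 0.53 -0.24  0.22] -0.9
  dx 0.124 dy -0.143 dz 0.160 yaw -0.0000  rows 2.0
  dx 0.124 dy -0.143 dz 0.398 yaw -0.0000  rows 1.9
  dx 0.124 dy -0.143 dz 0.200 yaw -0.0000  rows 1.6
```

Emit:
send_rows([
  {"dx": -0.079, "dy": 0.273, "dz": -0.13, "yaw": 0, "claw": 0.3},
  {"dx": -0.079, "dy": 0.273, "dz": -0.13, "yaw": 0, "claw": 0.3},
  {"dx": -0.079, "dy": 0.273, "dz": -0.13, "yaw": 0, "claw": 0.3},
  {"dx": -0.01, "dy": 0.752, "dz": -0.13, "yaw": 0, "claw": 0.3},
  {"dx": -0.01, "dy": 0.752, "dz": -0.13, "yaw": 0, "claw": 0.3},
  {"dx": -0.01, "dy": 0.752, "dz": -0.13, "yaw": 0, "claw": 0.3},
  {"dx": -0.01, "dy": 0.752, "dz": -0.13, "yaw": 0, "claw": 0.3},
  {"dx": -0.01, "dy": 0.752, "dz": -0.13, "yaw": 0, "claw": 0.3},
  {"dx": -0.01, "dy": 0.752, "dz": -0.13, "yaw": 0, "claw": 0.3},
])

```text
time: 34.55
tool_pos: [0.5303, -0.2397, 0.2186]
tool_rot: [-0.0, 1.0, -0.009, -0.0]
contact_force: [-0.2, 0.6, -0.4]
gripper_width: 0.351
grasp_force: 0.0
```

```bash
python3 - <<'E'
from h import *
s,a=grab('wrist','w9.png');print(s['tool_pos'],ang(T(s)))
k=800/512
b=cv2.resize(np.ascontiguousarray(a[:,:,::-1]),(800,600),interpolation=cv2.INTER_CUBIC)
P=[W(0,56*(i-2),8) for i in range(5)]+[(.593,-.1695,.018),(.593,-.1695,.044),(.5322,-.3761,.006),(.5322,-.3761,.038)]
for p in proj('wrist',P,s)*k: cv2.circle(b,tuple(int(round(q)) for q in p),2,(0,0,255),-1)
cv2.imwrite('pics/w9b.png',b)
E
```

```text
[ 0.5303258  -0.23969805  0.21858335] -1.0077288519614827
```

View pics/w9b.png

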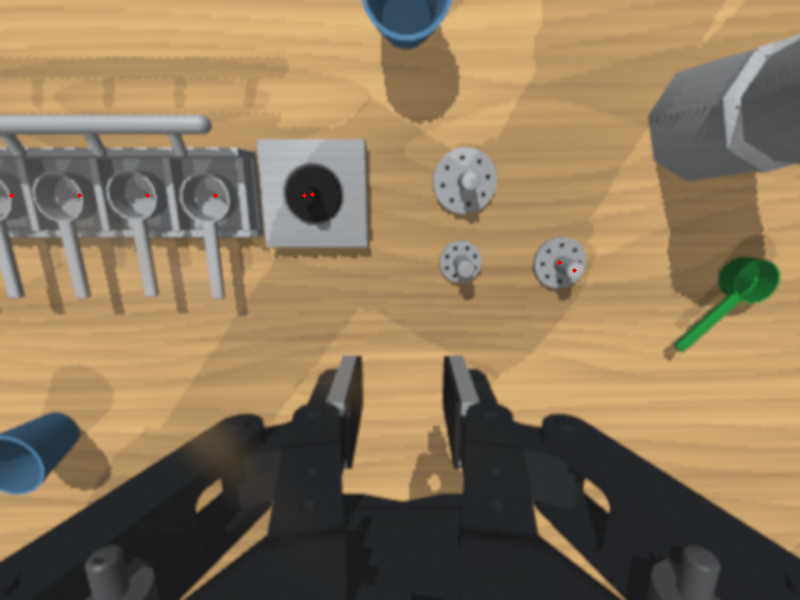

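The plug disc is at (314,193) in the plate, the 45 mm strainer at (560,264), and the scoops rest in their bays with handles straight out. Now I'll grab the plug.

Emit:
send_rows([
  {"dx": 0.124, "dy": -0.143, "dz": 0.16, "yaw": 0, "claw": 0},
  {"dx": 0.124, "dy": -0.143, "dz": 0.16, "yaw": 0, "claw": 0},
  {"dx": 0.124, "dy": -0.143, "dz": 0.16, "yaw": 0, "claw": 0},
  {"dx": 0.124, "dy": -0.143, "dz": 0.25, "yaw": 0, "claw": 0},
  {"dx": 0.124, "dy": -0.143, "dz": 0.35, "yaw": 0, "claw": 0},
  {"dx": 0.124, "dy": -0.143, "dz": 0.394, "yaw": 0, "claw": 0},
  {"dx": 0.124, "dy": -0.143, "dz": 0.394, "yaw": 0, "claw": 0},
  {"dx": 0.124, "dy": -0.143, "dz": 0.394, "yaw": 0, "claw": 1},
  {"dx": 0.124, "dy": -0.143, "dz": 0.394, "yaw": 0, "claw": 1},
  {"dx": 0.124, "dy": -0.143, "dz": 0.394, "yaw": 0, "claw": 1},
  {"dx": 0.124, "dy": -0.143, "dz": 0.394, "yaw": 0, "claw": 1},
])

```text
time: 35.98
tool_pos: [0.5958, -0.1704, 0.0249]
tool_rot: [0.001, 1.0, -0.009, 0.002]
contact_force: [-0.4, -0.4, 7.1]
gripper_width: 0.134
grasp_force: 58.7
```

```bash
python3 - <<'E'
from h import *
st=manip.state();print(st['tool_pos'],st['gripper_width'],st['contact_force'],ang(T(st)))
s=dict(tool_pos=np.array([.5303,-.2397,.2186]),tool_rot=np.array([0,.99996,-.0088,0]))
a=cv2.imread('pics/w9.png');k=800/512
g=a.max(2)
m=np.zeros_like(g);m[95:150,170:232]=(g[95:150,170:232]<60)
print('dark blob',cv2.moments(m)['m10']/m.sum(),cv2.moments(m)['m01']/m.sum(),m.sum())
for r in(18,):
    c=[cv2.moments(m)['m10']/m.sum(),cv2.moments(m)['m01']/m.sum()];print(ray('wrist',c,.018,s))
# walls: row profile along station x=0 at z 26
for yy in (-142,-84,-28,28): print(yy,proj('wrist',[W(-10,yy,26)],s)[0])
r=int(proj('wrist',[W(-10,-84,26)],s)[0][1]);print(r,g[r,100:235].tolist())
E
```

```text
[ 0.59582122 -0.17042457  0.02492629] 0.1342274320197618 [-0.39917023 -0.4479679   7.08189145] -0.9843858735191863
dark blob 200.46706586826346 123.9311377245509 1002
[ 0.59341801 -0.17084941  0.018     ]
-142 [156.72766816 133.76050966]
-84 [109.58880977 133.81165352]
-28 [ 64.08136544 133.86102736]
28 [ 18.57975201 133.91039486]
133 [76, 70, 68, 69, 71, 76, 86, 106, 142, 174, 182, 177, 153, 102, 73, 71, 89, 123, 145, 124, 98, 91, 90, 87, 85, 84, 88, 95, 108, 134, 165, 174, 174, 173, 173, 173, 173, 171, 170, 169, 169, 168, 169, 169, 170, 155, 108, 75, 69, 71, 76, 87, 101, 129, 166, 181, 183, 170, 131, 87, 72, 69, 73, 83, 88, 80, 84, 115, 153, 178, 185, 187, 186, 186, 186, 186, 185, 183, 178, 173, 168, 166, 162, 150, 122, 84, 57, 43, 38, 39, 37, 36, 37, 38, 38, 37, 35, 28, 27, 27, 27, 27, 27, 26, 26, 28, 27, 30, 37, 36, 37, 38, 38, 37, 36, 34, 50, 90, 134, 158, 163, 164, 164, 165, 164, 164, 163, 163, 164, 164, 164, 163, 161, 149, 117]
```

Emit:
send_rows([
  {"dx": 0, "dy": 0, "dz": -0.06, "yaw": 0, "claw": 1},
  {"dx": 0, "dy": 0, "dz": -0.15, "yaw": 0, "claw": 1},
  {"dx": -0.29, "dy": 0.04, "dz": -0.15, "yaw": 0, "claw": 1},
  {"dx": -0.29, "dy": 0.04, "dz": -0.15, "yaw": 0, "claw": 1},
  {"dx": -0.29, "dy": 0.04, "dz": -0.15, "yaw": 0, "claw": 1},
  {"dx": -0.29, "dy": 0.04, "dz": -0.15, "yaw": 0, "claw": 1},
  {"dx": -0.29, "dy": 0.04, "dz": -0.08, "yaw": 0, "claw": 1},
  {"dx": -0.29, "dy": 0.04, "dz": -0.02, "yaw": 0, "claw": 1},
  {"dx": -0.29, "dy": 0.04, "dz": 0.009, "yaw": 0, "claw": 1},
  {"dx": -0.29, "dy": 0.04, "dz": 0.009, "yaw": 0, "claw": 1},
  {"dx": -0.29, "dy": 0.04, "dz": 0.009, "yaw": 0, "claw": 1},
])

```text
time: 37.35
tool_pos: [0.4496, -0.1874, 0.018]
tool_rot: [0.0, 1.0, -0.008, 0.001]
contact_force: [0.5, -1.2, 0.0]
gripper_width: 0.134
grasp_force: 62.4
```

Emit:
send_rows([
  {"dx": 0, "dy": 0, "dz": 0, "yaw": 0, "claw": 0.2},
  {"dx": 0, "dy": 0, "dz": 0, "yaw": 0, "claw": 0.2},
  {"dx": 0, "dy": 0, "dz": -0.1, "yaw": 0, "claw": 0},
  {"dx": 0, "dy": 0, "dz": -0.1, "yaw": -1, "claw": 0},
  {"dx": 0, "dy": 0, "dz": -0.1, "yaw": -1, "claw": 0},
  {"dx": 0, "dy": 0, "dz": -0.1, "yaw": -1, "claw": 0},
  {"dx": 0, "dy": 0, "dz": -0.1, "yaw": -1, "claw": 0},
  {"dx": 0, "dy": 0, "dz": -0.1, "yaw": -1, "claw": 0},
  {"dx": 0, "dy": 0, "dz": -0.1, "yaw": -1, "claw": 0},
  {"dx": 0, "dy": 0, "dz": -0.1, "yaw": -1, "claw": 0},
  {"dx": 0, "dy": 0, "dz": -0.1, "yaw": -1, "claw": 0},
  {"dx": 0, "dy": 0, "dz": -0.1, "yaw": -1, "claw": 0},
  {"dx": 0, "dy": 0, "dz": -0.004, "yaw": -1, "claw": 0},
  {"dx": 0, "dy": 0, "dz": -0.004, "yaw": -1, "claw": 0},
  {"dx": 0, "dy": 0, "dz": -0.004, "yaw": -1, "claw": 1},
  {"dx": 0, "dy": 0, "dz": -0.004, "yaw": -1, "claw": 1},
  {"dx": 0, "dy": 0, "dz": -0.004, "yaw": -1, "claw": 1},
  {"dx": 0, "dy": 0, "dz": -0.004, "yaw": -1, "claw": 1},
])

```text
time: 39.6
tool_pos: [0.4498, -0.1879, 0.0213]
tool_rot: [0.002, 0.738, 0.675, 0.0]
contact_force: [-1.2, 1.1, 7.0]
gripper_width: 0.129
grasp_force: 59.0
```

```bash
python3 - <<'E'
from h import *
st=manip.state();print(st['tool_pos'],st['gripper_width'],st['contact_force'],ang(T(st)))
p=st['tool_pos']
# view pose for calibration: same relative offset from plug as a hole view: target in front of the tool by 75 mm, z .16
plan([[(p[0],p[1],.10,85.),(p[0]-.08,p[1],.16,-.9)]])
E
```

```text
[ 0.4497983  -0.18785142  0.02125493] 0.12888088837865805 [-1.18462723  1.12334238  6.95396521] 84.9414490490358
call from [ 0.4498 -0.1879  0.0213] 84.9
  dx 0.000 dy 0.000 dz -0.157 yaw -0.0007  rows 1.3
  dx -0.014 dy -0.159 dz -0.277 yaw 0.9988  rows 8.0
```

Emit:
send_rows([
  {"dx": 0, "dy": 0, "dz": 0, "yaw": 0, "claw": 0.2},
  {"dx": 0, "dy": 0, "dz": 0, "yaw": 0, "claw": 0.2},
  {"dx": 0, "dy": 0, "dz": -0.1, "yaw": 0, "claw": 0.2},
  {"dx": 0, "dy": 0, "dz": -0.16, "yaw": 0, "claw": 0.2},
  {"dx": -0.014, "dy": -0.159, "dz": -0.277, "yaw": 0.999, "claw": 0},
  {"dx": -0.014, "dy": -0.159, "dz": -0.277, "yaw": 0.999, "claw": 0},
  {"dx": -0.014, "dy": -0.159, "dz": -0.277, "yaw": 0.999, "claw": 0},
  {"dx": -0.014, "dy": -0.159, "dz": -0.277, "yaw": 0.999, "claw": 0},
  {"dx": -0.014, "dy": -0.159, "dz": -0.277, "yaw": 0.999, "claw": 0},
  {"dx": -0.014, "dy": -0.159, "dz": -0.277, "yaw": 0.999, "claw": 0},
  {"dx": -0.014, "dy": -0.159, "dz": -0.277, "yaw": 0.999, "claw": 0},
  {"dx": -0.014, "dy": -0.159, "dz": -0.277, "yaw": 0.999, "claw": 0},
  {"dx": -0.014, "dy": -0.159, "dz": -0.277, "yaw": 0.999, "claw": 0},
  {"dx": -0.014, "dy": -0.159, "dz": -0.277, "yaw": 0.999, "claw": 0},
])

```text
time: 41.35
tool_pos: [0.3685, -0.1869, 0.1576]
tool_rot: [-0.0, 1.0, -0.007, -0.0]
contact_force: [-0.2, 0.4, 0.1]
gripper_width: 0.502
grasp_force: 0.0
```

```bash
python3 - <<'E'
from h import *
s,a=grab('wrist','w10.png');print(s['tool_pos'],ang(T(s)))
P=np.array([.4498,-.1878])
# predicted disc-top rim circle
p=proj('wrist',[[*P,.012],[*P,.038]],s);print('pred disc, top',p)
u,v=p[0].astype(int);g=a.max(2);w=60
m=np.zeros_like(g);m[v-w:v+w,u-w:u+w]=g[v-w:v+w,u-w:u+w]<60
n,l,st,c=cv2.connectedComponentsWithStats(m);print(st[1:],c[1:])
plan([[(.5125,-.17,.16,-.9)]])
E
```

```text
[ 0.36850495 -0.18694076  0.15759747] -0.7493591266025083
pred disc, top [[256.23336865 105.55035458]
 [256.11781181 104.29113956]]
[[ 237   85   40   43 1327]] [[256.93217784 106.25018839]]
call from [ 0.3686 -0.187   0.1577] -0.8
  dx 0.287 dy -0.038 dz -0.005 yaw 0.0014  rows 2.3
```

Emit:
send_rows([
  {"dx": 0.285, "dy": -0.036, "dz": 0, "yaw": 0, "claw": 0},
  {"dx": 0.285, "dy": -0.036, "dz": 0, "yaw": 0, "claw": 0},
  {"dx": 0.285, "dy": -0.036, "dz": 0, "yaw": 0, "claw": 0},
  {"dx": 0.285, "dy": -0.036, "dz": 0, "yaw": 0, "claw": 0},
  {"dx": 0.285, "dy": -0.036, "dz": 0, "yaw": 0, "claw": 0},
])

```text
time: 42.02
tool_pos: [0.5107, -0.1713, 0.1576]
tool_rot: [-0.0, 1.0, -0.008, -0.0]
contact_force: [-0.3, 0.2, -0.4]
gripper_width: 0.504
grasp_force: 0.0
```

```bash
python3 - <<'E'
from h import *
s,a=grab('wrist','w11.png');print(s['tool_pos'],ang(T(s)))
g=cv2.cvtColor(a,cv2.COLOR_RGB2GRAY)
P=W(0,-193,14);u,v=proj('wrist',[P],s)[0];print('pred hole',u,v)
c=cv2.HoughCircles(g[int(v)-60:int(v)+60,int(u)-60:int(u)+60],cv2.HOUGH_GRADIENT,1,30,param1=100,param2=15,minRadius=15,maxRadius=28)
print(c if c is None else c+[int(u)-60,int(v)-60,0])
b=cv2.imread('pics/w10.png')
x=cv2.resize(b[60:220,160:360],(400,320));y=cv2.resize(cv2.cvtColor(a,cv2.COLOR_RGB2BGR)[60:220,160:360],(400,320))
cv2.imwrite('pics/w11b.png',np.hstack([x,y]))
E
```

```text
[ 0.51067001 -0.17126682  0.1575649 ] -0.8713802400472228
pred hole 252.9657993654272 105.43260708076123
[[[253.5 102.5  24. ]]]
```

View pics/w11b.png

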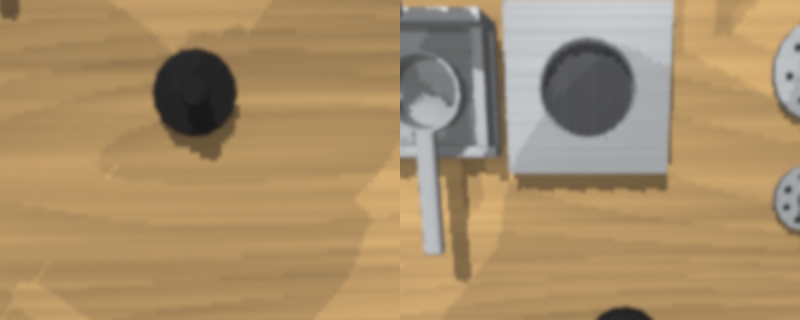

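Left: the plug stands upright on the bare counter. Right: the recess is empty at about (588,87), and the camera bias is under 1 mm. Next I'll fit the rim precisely.

```bash
python3 - <<'E'
from h import *
s=dict(tool_pos=np.array([.51067,-.17127,.15756]),tool_rot=manip.state()['tool_rot'])
g=cv2.imread('pics/w11.png',0)
for th in(100,115,130):
    m=np.zeros_like(g);m[74:132,224:286]=g[74:132,224:286]<th
    n,l,st,c=cv2.connectedComponentsWithStats(m);i=1+st[1:,4].argmax()
    cn=max(cv2.findContours((l==i).astype(np.uint8),0,1)[0],key=len);e=cv2.fitEllipse(cn);print(th,st[i],e,ray('wrist',np.array(e[0])+.0,.014,s).round(4))
# plug
s0=dict(tool_pos=np.array([.3685,-.18694,.1576]),tool_rot=np.array([0,.99998,-.00654,0]))
g=cv2.imread('pics/w10.png').max(2);m=np.zeros_like(g);m[60:150,200:310]=g[60:150,200:310]<50
cn=max(cv2.findContours(m,0,1)[0],key=len);e=cv2.fitEllipse(cn);print('plug',e,ray('wrist',e[0],.012,s0).round(4))
# strainer pick plan: regrip at two angles
x,y=.5322,-.3761
plan([[(.49,-.26,.16,-.9),(x,y,.12,-.9),(x,y,.014,-.9)]])
E
```

```text
100 [ 231   80   45   48 1676] ((253.2938690185547, 103.43959045410156), (44.45704650878906, 46.178524017333984), 178.24571228027344) [ 0.5939 -0.1694  0.014 ]
115 [ 231   80   46   48 1738] ((253.36795043945312, 103.36349487304688), (45.14724349975586, 47.19676208496094), 3.152296543121338) [ 0.594  -0.1695  0.014 ]
130 [ 230   79   47   49 1796] ((253.4066925048828, 103.36619567871094), (45.95415115356445, 47.90818786621094), 0.7912295460700989) [ 0.594  -0.1695  0.014 ]
plug ((256.98211669921875, 106.19929504394531), (38.32512283325195, 40.88874053955078), 177.15199279785156) [ 0.4492 -0.1886  0.012 ]
call from [ 0.5105 -0.1714  0.1577] -0.9
  dx -0.038 dy 0.178 dz -0.005 yaw -0.0000  rows 1.5
  dx 0.050 dy 0.409 dz 0.075 yaw -0.0000  rows 2.1
  dx 0.050 dy 0.409 dz 0.287 yaw -0.0000  rows 1.7
```

Emit:
send_rows([
  {"dx": -0.038, "dy": 0.178, "dz": 0, "yaw": 0, "claw": 0},
  {"dx": -0.038, "dy": 0.178, "dz": 0, "yaw": 0, "claw": 0},
  {"dx": 0.05, "dy": 0.409, "dz": 0.07, "yaw": 0, "claw": 0},
  {"dx": 0.05, "dy": 0.409, "dz": 0.07, "yaw": 0, "claw": 0},
  {"dx": 0.05, "dy": 0.409, "dz": 0.07, "yaw": 0, "claw": 0},
  {"dx": 0.05, "dy": 0.409, "dz": 0.07, "yaw": 0, "claw": 0},
  {"dx": 0.05, "dy": 0.409, "dz": 0.17, "yaw": 0, "claw": 0},
  {"dx": 0.05, "dy": 0.409, "dz": 0.25, "yaw": 0, "claw": 0},
  {"dx": 0.05, "dy": 0.409, "dz": 0.287, "yaw": 0, "claw": 0},
  {"dx": 0.05, "dy": 0.409, "dz": 0.287, "yaw": 0, "claw": 0},
  {"dx": 0.05, "dy": 0.409, "dz": 0.287, "yaw": 0, "claw": 1},
  {"dx": 0.05, "dy": 0.409, "dz": 0.287, "yaw": 0, "claw": 1},
  {"dx": 0.05, "dy": 0.409, "dz": 0.287, "yaw": 0, "claw": 1},
  {"dx": 0.05, "dy": 0.409, "dz": 0.287, "yaw": 0, "claw": 1},
])

```text
time: 43.82
tool_pos: [0.5347, -0.3774, 0.0172]
tool_rot: [0.001, 1.0, -0.008, 0.002]
contact_force: [-1.3, 1.6, 6.9]
gripper_width: 0.141
grasp_force: 58.6
```

Emit:
send_rows([
  {"dx": 0, "dy": 0, "dz": 0, "yaw": 0, "claw": 0.1},
  {"dx": 0, "dy": 0, "dz": 0, "yaw": 0, "claw": 0},
  {"dx": 0, "dy": 0, "dz": -0.12, "yaw": 0, "claw": 0},
  {"dx": 0, "dy": 0, "dz": -0.12, "yaw": -1, "claw": 0},
  {"dx": 0, "dy": 0, "dz": -0.12, "yaw": -1, "claw": 0},
  {"dx": 0, "dy": 0, "dz": -0.12, "yaw": -1, "claw": 0},
  {"dx": 0, "dy": 0, "dz": -0.12, "yaw": -1, "claw": 0},
  {"dx": 0, "dy": 0, "dz": -0.12, "yaw": -1, "claw": 0},
  {"dx": 0, "dy": 0, "dz": -0.12, "yaw": -1, "claw": 0},
  {"dx": 0, "dy": 0, "dz": -0.12, "yaw": -1, "claw": 0},
  {"dx": 0, "dy": 0, "dz": -0.12, "yaw": -1, "claw": 0},
  {"dx": 0, "dy": 0, "dz": -0.12, "yaw": -1, "claw": 0},
  {"dx": 0, "dy": 0, "dz": -0.06, "yaw": -1, "claw": 0},
  {"dx": 0, "dy": 0, "dz": 0, "yaw": -1, "claw": 0},
  {"dx": 0, "dy": 0, "dz": 0, "yaw": -1, "claw": 0},
  {"dx": 0, "dy": 0, "dz": 0, "yaw": -1, "claw": 1},
  {"dx": 0, "dy": 0, "dz": 0, "yaw": -1, "claw": 1},
  {"dx": 0, "dy": 0, "dz": 0, "yaw": -1, "claw": 1},
  {"dx": 0, "dy": 0, "dz": 0, "yaw": -1, "claw": 1},
])

```text
time: 46.2
tool_pos: [0.5343, -0.3771, 0.0164]
tool_rot: [0.002, 0.737, 0.676, 0.0]
contact_force: [-0.5, 0.9, 6.0]
gripper_width: 0.142
grasp_force: 59.1
```

```bash
python3 - <<'E'
from h import *
st=manip.state();p=st['tool_pos'];print(p,st['gripper_width'],st['contact_force'],ang(T(st)))
h=(.5944,-.1687)
plan([[(p[0],p[1],.11,84.9),(*h,.11,84.9),(*h,p[2]+.018,84.9)]])
E
```

```text
[ 0.53433994 -0.37708669  0.01636198] 0.14196677850976547 [-0.50043053  0.90716916  5.99666099] 85.03437084719714
call from [ 0.5343 -0.3771  0.0164] 85.0
  dx 0.000 dy 0.000 dz -0.187 yaw 0.0016  rows 1.5
  dx 0.426 dy 0.084 dz -0.187 yaw 0.0016  rows 3.5
  dx 0.426 dy 0.084 dz -0.036 yaw 0.0016  rows 1.2
```

Emit:
send_rows([
  {"dx": 0, "dy": 0, "dz": -0.1, "yaw": 0, "claw": 1},
  {"dx": 0, "dy": 0, "dz": -0.187, "yaw": 0, "claw": 1},
  {"dx": 0.426, "dy": 0.084, "dz": -0.187, "yaw": 0, "claw": 1},
  {"dx": 0.426, "dy": 0.084, "dz": -0.187, "yaw": 0, "claw": 1},
  {"dx": 0.426, "dy": 0.084, "dz": -0.187, "yaw": 0, "claw": 1},
  {"dx": 0.426, "dy": 0.084, "dz": -0.187, "yaw": 0, "claw": 1},
  {"dx": 0.426, "dy": 0.084, "dz": -0.07, "yaw": 0, "claw": 1},
  {"dx": 0.426, "dy": 0.084, "dz": -0.05, "yaw": 0, "claw": 1},
  {"dx": 0.426, "dy": 0.084, "dz": -0.05, "yaw": 0, "claw": 1},
  {"dx": 0.426, "dy": 0.084, "dz": -0.05, "yaw": 0, "claw": 1},
])

```text
time: 47.45
tool_pos: [0.5947, -0.1687, 0.0415]
tool_rot: [0.002, 0.737, 0.676, 0.001]
contact_force: [-0.7, -0.4, 0.2]
gripper_width: 0.138
grasp_force: 58.7
```

```bash
python3 - <<'E'
from h import *
st=manip.state();p=st['tool_pos'];print(p,st['gripper_width'],st['contact_force'],ang(T(st)))
h=(.5944,-.1687)
plan([[(*h,.0174+.006,84.9)]])
E
```

```text
[ 0.59474312 -0.16867753  0.04150417] 0.13798763051163604 [-0.74044355 -0.36610104  0.20633291] 84.99399936689488
call from [ 0.5947 -0.1687  0.0415] 85.0
  dx -0.000 dy -0.001 dz 0.036 yaw 0.0011  rows 0.3
```

Emit:
send_rows([
  {"dx": 0, "dy": 0, "dz": 0.014, "yaw": 0, "claw": 1},
  {"dx": 0, "dy": 0, "dz": 0.022, "yaw": 0, "claw": 1},
  {"dx": 0, "dy": 0, "dz": 0.03, "yaw": 0, "claw": 1},
  {"dx": 0, "dy": 0, "dz": 0.038, "yaw": 0, "claw": 1},
  {"dx": 0, "dy": 0, "dz": 0.038, "yaw": 0, "claw": 1},
  {"dx": 0, "dy": 0, "dz": 0.038, "yaw": 0, "claw": 1},
])

```text
time: 48.2
tool_pos: [0.5935, -0.1676, 0.0223]
tool_rot: [-0.0, 0.737, 0.676, -0.0]
contact_force: [-6.7, 2.5, 11.4]
gripper_width: 0.131
grasp_force: 60.1
```

It reached the floor of the recess (underside about 5.9 mm). I'll release, back off and check.

Emit:
send_rows([
  {"dx": 0, "dy": 0, "dz": 0.034, "yaw": 0, "claw": 0.2},
  {"dx": 0, "dy": 0, "dz": 0.034, "yaw": 0, "claw": 0.2},
  {"dx": 0, "dy": 0, "dz": 0.034, "yaw": 0, "claw": 0.1},
  {"dx": 0, "dy": 0, "dz": -0.06, "yaw": 0, "claw": 0.1},
  {"dx": 0, "dy": 0, "dz": -0.16, "yaw": 0, "claw": 0.1},
  {"dx": 0.25, "dy": 0.3, "dz": -0.4, "yaw": 0.99, "claw": 0.1},
  {"dx": 0.25, "dy": 0.3, "dz": -0.4, "yaw": 0.99, "claw": 0.1},
  {"dx": 0.25, "dy": 0.3, "dz": -0.4, "yaw": 0.99, "claw": 0.1},
  {"dx": 0.25, "dy": 0.3, "dz": -0.4, "yaw": 0.99, "claw": 0.1},
  {"dx": 0.25, "dy": 0.3, "dz": -0.4, "yaw": 0.99, "claw": 0.1},
  {"dx": 0.25, "dy": 0.3, "dz": -0.4, "yaw": 0.99, "claw": 0.1},
  {"dx": 0.25, "dy": 0.3, "dz": -0.4, "yaw": 0.99, "claw": 0.1},
  {"dx": 0.25, "dy": 0.3, "dz": -0.4, "yaw": 0.99, "claw": 0.1},
  {"dx": 0.25, "dy": 0.3, "dz": -0.4, "yaw": 0.99, "claw": 0.1},
  {"dx": 0.25, "dy": 0.3, "dz": -0.4, "yaw": 0.99, "claw": 0.1},
])

```text
time: 50.08
tool_pos: [0.7536, -0.056, 0.2199]
tool_rot: [-0.0, 1.0, 0.001, -0.0]
contact_force: [0.1, 0.3, -0.4]
gripper_width: 0.449
grasp_force: 0.0
```

```bash
python3 - <<'E'
from h import *
s,a=grab('wrist','w12.png');print(s['tool_pos'],ang(T(s)),s['time'])
o[:]=[.5965,.0243]
b=cv2.resize(np.ascontiguousarray(a[:,:,::-1]),(800,600),interpolation=cv2.INTER_CUBIC)
g=cv2.cvtColor(a,cv2.COLOR_RGB2GRAY)
def circ(P,r):
    t=np.linspace(0,2*np.pi,60);return proj('wrist',[[P[0]+r*np.cos(q),P[1]+r*np.sin(q),P[2]] for q in t],s)
for P,r in [(W(0,56*(i-2),32),.019) for i in range(5)]+[(W(0,-193,12),.0225),(W(0,-193,44),.007)]:
    cv2.polylines(b,[np.round(circ(P,r)*1.5625).astype(int)],True,(0,0,255),1)
ln=[W(0,193,98),W(-85,193,98)];p=np.round(proj('wrist',ln,s)*1.5625).astype(int);cv2.line(b,tuple(map(int,p[0])),tuple(map(int,p[1])),(0,0,255),1)
cv2.imwrite('pics/w12b.png',b)
E
```

```text
[ 0.75361892 -0.05595176  0.21993312] 0.09970003447527799 50.075
```

View pics/w12b.png

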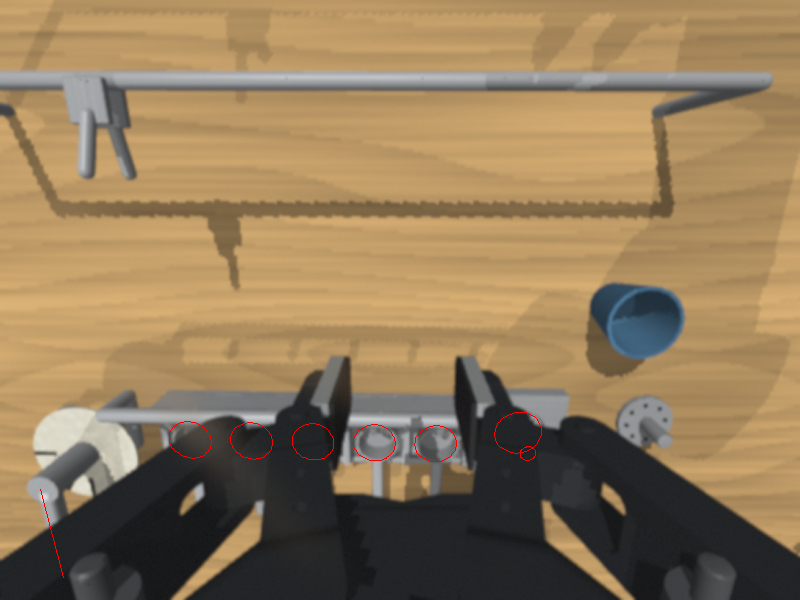

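I sent dy the wrong way, so the arm is behind the station; nothing was touched. The view shows cup 2 and the 53 mm strainer undisturbed, with bowls in bays at (375,442) and (435,442). From here I'll check numerically, from the front.

Emit:
send_rows([
  {"dx": -0.64, "dy": -0.05, "dz": -0.06, "yaw": 0, "claw": 0.1},
  {"dx": -0.64, "dy": -0.05, "dz": -0.06, "yaw": 0, "claw": 0.1},
  {"dx": -0.64, "dy": -0.05, "dz": -0.06, "yaw": 0, "claw": 0.1},
  {"dx": -0.64, "dy": -0.05, "dz": -0.06, "yaw": 0, "claw": 0.1},
  {"dx": -0.64, "dy": -0.05, "dz": -0.06, "yaw": 0, "claw": 0.1},
  {"dx": -0.64, "dy": -0.05, "dz": -0.06, "yaw": 0, "claw": 0.1},
  {"dx": -0.64, "dy": -0.05, "dz": -0.06, "yaw": 0, "claw": 0.1},
  {"dx": -0.64, "dy": -0.05, "dz": -0.06, "yaw": 0, "claw": 0.1},
  {"dx": -0.64, "dy": -0.05, "dz": -0.06, "yaw": 0, "claw": 0.1},
])

```text
time: 51.25
tool_pos: [0.4345, -0.0309, 0.2501]
tool_rot: [-0.0, 1.0, -0.0, -0.001]
contact_force: [0.0, -0.4, 0.6]
gripper_width: 0.453
grasp_force: 0.0
```

```bash
python3 - <<'E'
from h import *
s,a=grab('wrist','w13.png');print(s['tool_pos'],ang(T(s)),s['time'])
o[:]=[.5965,.0243]
g=cv2.cvtColor(a,cv2.COLOR_RGB2GRAY)
def inst(p):
    y=np.radians(YAW);d=np.array(p[:2])-o;return np.round([1e3*(d[0]*np.cos(y)+d[1]*np.sin(y)),1e3*(-d[0]*np.sin(y)+d[1]*np.cos(y))],1)
for i in range(5):
    u,v=proj('wrist',[W(0,56*(i-2),32)],s)[0];u0,v0=int(u)-28,int(v)-28
    c=cv2.HoughCircles(cv2.resize(g[v0:v0+56,u0:u0+56],None,fx=3,fy=3,interpolation=cv2.INTER_CUBIC),cv2.HOUGH_GRADIENT,1,60,param1=120,param2=18,minRadius=36,maxRadius=50)
    if c is None: print(i,'none');continue
    x=c[0,0]/3; p=ray('wrist',(x[0]+u0,x[1]+v0),.032,s); 
    # handle: bright-column centroid across y at station x=-70, z 32
    hs=[]
    for xx in(-45,-60,-72):
        q=proj('wrist',[W(xx,56*(i-2)+t,32) for t in np.arange(-16,16,.5)],s);pr=cv2.remap(g,q[:,0].astype(np.float32)[None],q[:,1].astype(np.float32)[None],1)[0].astype(float)
        sat=cv2.remap(cv2.cvtColor(a,cv2.COLOR_RGB2HSV)[:,:,1],q[:,0].astype(np.float32)[None],q[:,1].astype(np.float32)[None],1)[0]
        t=np.arange(-16,16,.5)[sat<60];hs.append((round(t.mean(),1),len(t)) if len(t) else None)
    print(i,'rim in station',inst(p),'r',x[2],'handle offs',hs)
for n,z,r in(('strB disc',.012,(21,31)),):
    u,v=proj('wrist',[W(0,-193,12)],s)[0];u0,v0=int(u)-40,int(v)-40
    c=cv2.HoughCircles(cv2.resize(g[v0:v0+80,u0:u0+80],None,fx=3,fy=3,interpolation=cv2.INTER_CUBIC),cv2.HOUGH_GRADIENT,1,10,param1=80,param2=15,minRadius=8,maxRadius=80)
    for x in c[0][:6]: print(n,x/3,inst(ray('wrist',(x[0]/3+u0,x[1]/3+v0),z,s)))
print(proj('wrist',[W(0,-193,12),W(0,-193,44),W(0,193,98),W(-85,193,98)],s))
E
```

```text
[ 0.43454736 -0.03091403  0.25005661] -0.020877162726254245 51.25
0 rim in station [  -3.3 -114.1] r 15.733334 handle offs [(np.float64(-1.0), 23), (np.float64(-1.2), 22), (np.float64(-1.0), 21)]
1 rim in station [  0.5 -59.5] r 14.966667 handle offs [(np.float64(-2.2), 22), (np.float64(-2.8), 20), (np.float64(-2.8), 20)]
2 rim in station [-0.1 -2.4] r 14.599999 handle offs [(np.float64(-1.5), 23), (np.float64(-2.0), 21), (np.float64(-2.0), 21)]
3 rim in station [-1.  52.7] r 14.900001 handle offs [(np.float64(-2.8), 24), (np.float64(-3.0), 21), (np.float64(-2.8), 20)]
4 rim in station [ -1.9 110.2] r 15.733334 handle offs [(np.float64(-2.0), 23), (np.float64(-2.0), 21), (np.float64(-1.8), 22)]
strB disc [41.5      40.166668 19.033333] [   0.9 -194.6]
strB disc [44.833332 42.166668 22.833334] [  -1.3 -199.2]
strB disc [42.833332 36.833332 17.766666] [   4.8 -195.8]
strB disc [37.833332 38.5      20.5     ] [   2.8 -189.7]
strB disc [39.833332 44.833332 17.199999] [  -4.5 -193.2]
strB disc [33.5 36.5 25. ] [   4.9 -183.9]
[[364.14041857  44.94601475]
 [374.7172527   37.72024324]
 [ -0.73020099  14.30909285]
 [ 19.46923066 106.88865679]]
```

Every scoop is within 4 mm of its bay middle with a straight handle, and the strainer is seated. Before touching the valve I'll check the top camera against the start picture, in case anything was knocked.

```bash
python3 - <<'E'
from h import *
s,a=grab('top','top2.png');b=cv2.imread('pics/top0.png')[:,:,::-1]
d=cv2.GaussianBlur(cv2.absdiff(a,b),(5,5),0).max(2);m=(d>25).astype(np.uint8)
n,l,st,c=cv2.connectedComponentsWithStats(m)
for i in range(1,n):
    if st[i,4]>25: print(st[i],ray('top',c[i],0.01)[:2].round(3))
p=(.5345,.2183)
plan([[(.46,.2,.2,-.9),(*p,.16,-.9)],[(*p,.078,-.9)]])
E
```

```text
[314 166  15  15 182] [ 0.594 -0.169]
[166 169  28  16 161] [0.584 0.275]
[179 179  22  31 287] [0.521 0.238]
[220 182   5  16  65] [0.543 0.141]
[238 182   6  16  65] [0.544 0.082]
[  164   183   175   201 12435] [ 0.221 -0.008]
[379 187  17  19 217] [ 0.524 -0.374]
[128 204  26  36 486] [0.45  0.391]
[173 218  25  33 407] [0.41  0.248]
[377 219  37  21 442] [ 0.416 -0.38 ]
[   0  296  120   88 5271] [0.059 0.687]
[241 353  20  25 215] [0.023 0.053]
[267 356   7   7  37] [ 0.034 -0.008]
[263 360  40  24 303] [-0.016 -0.04 ]
[246 372   9  12  68] [-0.022  0.05 ]
call from [ 0.4343 -0.0309  0.2499] -0.0
  dx 0.051 dy -0.462 dz 0.100 yaw 0.0102  rows 3.8
  dx 0.200 dy -0.498 dz 0.180 yaw 0.0102  rows 1.4
call from [0.5345 0.2183 0.16  ] -0.9
  dx 0.000 dy 0.000 dz 0.164 yaw -0.0000  rows 1.3
```

Emit:
send_rows([
  {"dx": 0.051, "dy": -0.462, "dz": 0.1, "yaw": 0.01, "claw": 0.1},
  {"dx": 0.051, "dy": -0.462, "dz": 0.1, "yaw": 0.01, "claw": 0.1},
  {"dx": 0.051, "dy": -0.462, "dz": 0.1, "yaw": 0.01, "claw": 0.1},
  {"dx": 0.051, "dy": -0.462, "dz": 0.1, "yaw": 0.01, "claw": 0.1},
  {"dx": 0.051, "dy": -0.462, "dz": 0.1, "yaw": 0.01, "claw": 0.1},
  {"dx": 0.2, "dy": -0.498, "dz": 0.18, "yaw": 0.01, "claw": 0},
  {"dx": 0.2, "dy": -0.498, "dz": 0.18, "yaw": 0.01, "claw": 0},
  {"dx": 0.2, "dy": -0.498, "dz": 0.18, "yaw": 0.01, "claw": 0},
  {"dx": 0.2, "dy": -0.498, "dz": 0.18, "yaw": 0.01, "claw": 0},
  {"dx": 0.2, "dy": -0.498, "dz": 0.26, "yaw": 0.01, "claw": 0},
  {"dx": 0.2, "dy": -0.498, "dz": 0.34, "yaw": 0.01, "claw": 0},
  {"dx": 0.2, "dy": -0.498, "dz": 0.34, "yaw": 0.01, "claw": 0},
  {"dx": 0.2, "dy": -0.498, "dz": 0.34, "yaw": 0.01, "claw": 0},
])

```text
time: 52.98
tool_pos: [0.5348, 0.2183, 0.0826]
tool_rot: [-0.0, 1.0, -0.008, 0.001]
contact_force: [-0.1, -0.2, 0.1]
gripper_width: 0.501
grasp_force: 0.0
```

Emit:
send_rows([
  {"dx": 0, "dy": 0, "dz": 0, "yaw": 0, "claw": 1},
  {"dx": 0, "dy": 0, "dz": 0, "yaw": 0, "claw": 1},
  {"dx": 0, "dy": 0, "dz": 0, "yaw": 0, "claw": 1},
  {"dx": 0, "dy": 0, "dz": 0, "yaw": 0, "claw": 1},
])

```text
time: 53.48
tool_pos: [0.5351, 0.2185, 0.0825]
tool_rot: [-0.0, 1.0, -0.008, 0.001]
contact_force: [-1.2, 0.4, 6.0]
gripper_width: 0.12
grasp_force: 61.4
```

```bash
python3 - <<'E'
from h import *
st=manip.state();p=st['tool_pos'];a0=ang(T(st));print(p,a0,st['contact_force'],st['gripper_width'])
v=np.array(W(0,193,0,np.array([.5965,.0243]))[:2]);r=np.linalg.norm(p[:2]-v);b0=np.degrees(np.arctan2(*(p[:2]-v)[[1,0]]));print(v,r,b0)
plan([[(v[0]+r*np.cos(np.radians(b0-d)),v[1]+r*np.sin(np.radians(b0-d)),p[2],a0-d) for d in(7.5,15,22.5,30)]])
E
```

```text
[0.53512149 0.21849928 0.08254185] -0.8983421011102968 [-1.2228725   0.39166574  6.02500623] 0.12021936809111072
[0.59953151 0.21727619] 0.06442163427736283 178.91213649217994
call from [0.5351 0.2185 0.0825] -0.9
  dx 0.001 dy -0.017 dz 0.000 yaw 0.0873  rows 0.7
  dx 0.005 dy -0.033 dz 0.000 yaw 0.1745  rows 0.7
  dx 0.010 dy -0.049 dz 0.000 yaw 0.2618  rows 0.7
  dx 0.017 dy -0.064 dz 0.000 yaw 0.3491  rows 0.7
```

Emit:
send_rows([
  {"dx": 0.001, "dy": -0.017, "dz": 0, "yaw": 0.087, "claw": 1},
  {"dx": 0.005, "dy": -0.033, "dz": 0, "yaw": 0.175, "claw": 1},
  {"dx": 0.01, "dy": -0.049, "dz": 0, "yaw": 0.262, "claw": 1},
  {"dx": 0.017, "dy": -0.065, "dz": 0, "yaw": 0.35, "claw": 1},
  {"dx": 0.017, "dy": -0.065, "dz": 0, "yaw": 0.35, "claw": 1},
  {"dx": 0.017, "dy": -0.065, "dz": 0, "yaw": 0.35, "claw": 1},
  {"dx": 0.017, "dy": -0.065, "dz": 0, "yaw": 0.35, "claw": 1},
])

```text
time: 54.35
tool_pos: [0.5445, 0.251, 0.0826]
tool_rot: [-0.001, 0.964, -0.267, 0.002]
contact_force: [-0.2, -0.3, 6.0]
gripper_width: 0.121
grasp_force: 61.4
```

```bash
python3 - <<'E'
from h import *
st=manip.state();p=st['tool_pos'];a0=ang(T(st));print(p,a0,st['contact_force'],st['gripper_width'])
v=np.array([.5995,.2173]);print(np.degrees(np.arctan2(*(p[:2]-v)[[1,0]])),np.linalg.norm(p[:2]-v))
E
```

```text
[0.54450434 0.25100819 0.08260158] -30.94096932807399 [-0.15497893 -0.25433248  5.97568743] 0.12050784610175404
148.49484459277076 0.06450398947427287
```

Emit:
send_rows([
  {"dx": 0, "dy": 0, "dz": 0, "yaw": 0, "claw": 0.3},
  {"dx": 0, "dy": 0, "dz": 0, "yaw": 0, "claw": 0.1},
  {"dx": 0, "dy": 0, "dz": 0, "yaw": 0, "claw": 0},
  {"dx": 0, "dy": 0, "dz": -0.1, "yaw": 0, "claw": 0},
  {"dx": 0, "dy": 0, "dz": -0.2, "yaw": 0, "claw": 0},
  {"dx": 0, "dy": 0, "dz": -0.3, "yaw": 0, "claw": 0},
  {"dx": -0.2, "dy": 0, "dz": -0.38, "yaw": 0, "claw": 0},
  {"dx": -0.2, "dy": 0, "dz": -0.38, "yaw": 0, "claw": 0},
  {"dx": -0.2, "dy": 0, "dz": -0.38, "yaw": 0, "claw": 0},
  {"dx": -0.2, "dy": 0, "dz": -0.38, "yaw": 0, "claw": 0},
  {"dx": -0.2, "dy": 0, "dz": -0.38, "yaw": 0, "claw": 0},
])

```text
time: 55.72
tool_pos: [0.4575, 0.3012, 0.269]
tool_rot: [0.001, 0.964, -0.268, -0.001]
contact_force: [-0.1, 0.7, 0.2]
gripper_width: 0.495
grasp_force: 0.0
```

```bash
python3 - <<'E'
from h import *
o[:]=[.5965,.0243]
s,a=grab('wrist','w14.png');print(s['tool_pos'],ang(T(s)),s['time'],s['contact_force'])
g=cv2.cvtColor(a,cv2.COLOR_RGB2HSV)[:,:,1].astype(np.float32); gr=cv2.cvtColor(a,cv2.COLOR_RGB2GRAY)
# bar centre: along r=60..82 at z 98, scan perpendicular, saturation low (steel) versus wood
v=np.array([.5995,.2173])
for r in(.05,.055,.06,.065,.07,.075,.08):
    t=np.arange(100,200,.25);q=proj('wrist',[[v[0]+r*np.cos(np.radians(x)),v[1]+r*np.sin(np.radians(x)),.098] for x in t],s).astype(np.float32)
    pr=cv2.remap(g,q[:,0][None],q[:,1][None],1)[0];k=t[pr<60];print(r,k.mean() if len(k) else None,len(k)*.25*np.pi/180*r*1e3)
for i in range(5):
    hs=[]
    for xx in(-45,-60,-72):
        q=proj('wrist',[W(xx,56*(i-2)+u,32) for u in np.arange(-16,16,.5)],s).astype(np.float32);pr=cv2.remap(g,q[:,0][None],q[:,1][None],1)[0]
        u=np.arange(-16,16,.5)[pr<60];hs.append((round(u.mean(),1),len(u)) if len(u) else None)
    print(i,hs)
s2,a2=grab('top','top3.png');b=cv2.imread('pics/top2.png')[:,:,::-1]
d=cv2.GaussianBlur(cv2.absdiff(a2,b),(5,5),0).max(2);n,l,st,c=cv2.connectedComponentsWithStats((d>25).astype(np.uint8))
for i in range(1,n):
    if st[i,4]>25: print(st[i],ray('top',c[i],0.01)[:2].round(3))
E
```

```text
[0.45749975 0.3012493  0.26897282] -31.04503772276479 55.725 [-0.13679979  0.7091524   0.23315715]
0.05 133.76940639269407 47.778388273344774
0.055 125.05067567567568 35.51745027808461
0.06 124.73282442748092 34.29571980168858
0.065 149.5 12.195488148310377
0.07 149.375 12.217304763960309
0.075 149.375 11.780972450961723
0.08 149.25 11.519173063162576
0 [(np.float64(-0.2), 64), (np.float64(-0.2), 64), (np.float64(-0.2), 64)]
1 [(np.float64(-0.2), 64), (np.float64(-0.2), 64), (np.float64(-0.2), 64)]
2 [(np.float64(-0.2), 64), (np.float64(-7.5), 35), None]
3 [(np.float64(-0.8), 24), (np.float64(-0.5), 23), (np.float64(-0.5), 23)]
4 [(np.float64(-0.2), 24), (np.float64(0.2), 22), (np.float64(0.2), 22)]
[   64   169   276   215 25431] [0.257 0.193]
[177 172  15  19  74] [0.569 0.258]
[190 184   5  12  54] [0.543 0.233]
[190 200  11  18  72] [0.483 0.223]
[201 200   6  23  94] [0.476 0.196]
[198 355  31  29 601] [0.    0.162]
[242 356  13  20 118] [0.018 0.059]
[247 362  31  13 108] [0.016 0.011]
[262 363  36  21 313] [-0.015 -0.049]
[230 364  11  20 123] [-0.013  0.1  ]
[247 376   6   8  36] [-0.025  0.052]
```

The valve reads 29.8°. I'll take one last numeric check of all bays and the drain before handing in.

Emit:
send_rows([
  {"dx": 0.28, "dy": 0.57, "dz": 0, "yaw": -0.361, "claw": 0},
  {"dx": 0.28, "dy": 0.57, "dz": 0, "yaw": -0.361, "claw": 0},
  {"dx": 0.28, "dy": 0.57, "dz": 0, "yaw": -0.361, "claw": 0},
  {"dx": 0.28, "dy": 0.57, "dz": 0, "yaw": -0.361, "claw": 0},
  {"dx": 0.28, "dy": 0.57, "dz": 0, "yaw": -0.361, "claw": 0},
  {"dx": 0.28, "dy": 0.57, "dz": 0, "yaw": -0.361, "claw": 0},
  {"dx": 0.28, "dy": 0.57, "dz": 0, "yaw": -0.361, "claw": 0},
  {"dx": 0.28, "dy": 0.57, "dz": 0, "yaw": -0.361, "claw": 0},
])

```text
time: 56.82
tool_pos: [0.4306, -0.0141, 0.2701]
tool_rot: [-0.0, 1.0, 0.0, -0.0]
contact_force: [0.6, 0.5, 0.0]
gripper_width: 0.498
grasp_force: 0.0
```

```bash
python3 - <<'E'
from h import *
o[:]=[.5965,.0243]
s,a=grab('wrist','w15.png');print(s['tool_pos'],ang(T(s)),s['time'])
g=cv2.cvtColor(a,cv2.COLOR_RGB2HSV)[:,:,1].astype(np.float32); gr=cv2.cvtColor(a,cv2.COLOR_RGB2GRAY)
for i in range(5):
    hs=[]
    for xx in(-45,-60,-72,-79,-88):
        q=proj('wrist',[W(xx,56*(i-2)+u,32) for u in np.arange(-16,16,.5)],s).astype(np.float32);pr=cv2.remap(g,q[:,0][None],q[:,1][None],1)[0]
        u=np.arange(-16,16,.5)[pr<60];hs.append((float(round(u.mean(),1)),len(u)) if len(u) else None)
    print(i,hs)
# strainer: stalk top template: bright disc at z 44 ; best-match of disc model by brightness contrast
best=[]
for dx in np.arange(-8,8.1,1):
  for dy in np.arange(-8,8.1,1):
    f=lambda r,z,n=40:np.array(W(0,0,0)) 
    t=np.linspace(0,2*np.pi,60)
    def ring(r,z):
        q=proj('wrist',[W(dx+r*np.cos(k),-193+dy+r*np.sin(k),z) for k in t],s).astype(np.float32);return cv2.remap(gr,q[:,0][None],q[:,1][None],1)[0].astype(float)
    best.append((ring(20.5,12).mean()-ring(23.3,12).mean(),dx,dy))
print(sorted(best)[-4:])
print(proj('wrist',[W(0,-193,12),W(-170,-210,12)],s))
E
```

```text
[ 0.43055654 -0.01413762  0.27005332] 0.03969498961971365 56.825
0 [(-1.2, 24), (-0.8, 22), (-0.8, 20), (-0.5, 21), None]
1 [(-2.0, 23), (-2.5, 21), (-2.5, 21), (-2.5, 21), None]
2 [(12.2, 14), (15.0, 3), None, None, None]
3 [(-2.5, 23), (-2.8, 20), (-2.8, 20), (-2.8, 20), None]
4 [(-1.8, 24), (-1.5, 21), (-1.5, 21), (-1.5, 21), None]
[(np.float64(29.26666666666668), np.float64(0.0), np.float64(0.0)), (np.float64(33.516666666666666), np.float64(0.0), np.float64(-1.0)), (np.float64(35.16666666666666), np.float64(1.0), np.float64(0.0)), (np.float64(37.89999999999999), np.float64(1.0), np.float64(-1.0))]
[[371.32517213  45.8151425 ]
 [367.43659691 170.16979865]]
```

Bay 2's scoop has been knocked since the last check; the rest are fine. I'll locate it numerically, since the picture budget is spent.

```bash
python3 - <<'E'
from h import *
o[:]=[.5965,.0243]
a=cv2.cvtColor(cv2.imread('pics/w15.png'),cv2.COLOR_BGR2RGB);s=manip.state()
h=cv2.cvtColor(a,cv2.COLOR_RGB2HSV)
xs=np.arange(40,-150,-5);ys=np.arange(90,-90,-2.5)
q=proj('wrist',[W(x,y,24) for x in xs for y in ys],s).astype(np.float32)
S=cv2.remap(h[:,:,1],q[:,0].reshape(len(xs),-1),q[:,1].reshape(len(xs),-1),1);V=cv2.remap(h[:,:,2],q[:,0].reshape(len(xs),-1),q[:,1].reshape(len(xs),-1),1)
for i,x in enumerate(xs): print('%5d '%x+''.join('.' if S[i,j]>=60 else ('#' if V[i,j]>140 else 'o') for j in range(len(ys))))
E
```

```text
40 .........ooo.....................oooo.....................ooo...........
   35 oooooooooooooooooooooooooooooooooooooooooooooooooooooooooooooooooooooooo
   30 oooooooooooooooooooooooooooooooooooooooooooooooooooooooooooooooooooooooo
   25 oooooooooooooooooooooooooooooooooooooooooooooooooooooooooooooooooooooooo
   20 oooooooooooooooooooooooooooooooooooooooooooooooooooooooooooooooooooooooo
   15 oooooooooooooooooooooooooooooooooooooooooooooooooooooooooooooooooooooooo
   10 ooooooooooooooooooooooooooooooo######ooooooooooooooo#ooooooooooooo#ooooo
    5 oo##oooooooooooooooooooo##oo#oooooooooo#ooooooo##oooooooooooooooooooo##o
    0 oo##ooooooooooooooooo#oo##ooooooooooooooooooooo##oooooooooooooooooooo##o
   -5 oo##oooooooooooooooo#ooo###oooooooooooooo#ooooo##ooooooooooooooo###oo##o
  -10 oo##ooo#ooo########ooooo###ooooooooooooo##ooo####ooo##############o#o###
  -15 oo##oooo##########oooooo##o#ooooo########oo######o###ooo#######oooooo##o
  -20 oo##oooo###o####oooooooo##ooooo#########ooo######oo###oooo###oooooooo##o
  -25 o###ooo#########oooooooo##ooo#########oooooo#####o#####ooo###oooooooo#
[... 1198 characters left out ...]
....................................................................
 -110 ........................................................................
 -115 ........................................................................
 -120 ........................................................................
 -125 ........................................................................
 -130 ........................................................................
 -135 ........................................................................
 -140 ........................................................................
 -145 ........................................................................
```

```bash
python3 - <<'E'
from h import *
o[:]=[.5965,.0243]
s,a=grab('wrist','w16.png');print(s['time'])
g=cv2.cvtColor(a,cv2.COLOR_RGB2HSV)[:,:,1]
t=np.arange(-4,44,.5);L=[]
for xx in np.arange(-40,-96,-2):
    q=proj('wrist',[W(xx,u,32) for u in t],s).astype(np.float32);pr=cv2.remap(g,q[:,0][None],q[:,1][None],1)[0]
    u=t[pr<60]
    if len(u): L.append((xx,u.mean(),len(u)*.5))
L=np.array(L);print(L[[0,4,8,12,-4,-3,-2,-1]].round(1))
k=(L[:,2]>8)&(L[:,2]<14);f=np.polyfit(L[k,0],L[k,1],1);print(f,np.degrees(np.arctan(f[0])))
tip=L[k,0].min()-1;c=np.cos(np.arctan(f[0]));bx=tip+81*c;print('tip x',tip,'bowl',bx,np.polyval(f,bx))
# grip point: 54 from bowl
gx=bx-56*c;P=W(gx,np.polyval(f,gx),0)[:2];th=YAW+np.degrees(np.arctan(f[0]));print(P,th)
b=W(-56,0,0)[:2]
plan([[(*P,.13,th),(*P,.013,th)],[(*P,.05,th),(*b,.05,YAW),(*b,.012,YAW)]])
E
```

```text
56.875
[[-40.   13.5  12.5]
 [-48.   15.8  11. ]
 [-56.   18.   10.5]
 [-64.   20.8  11. ]
 [-80.   25.5  10.5]
 [-82.   26.2  11. ]
 [-84.   26.8  10. ]
 [-86.   26.2   8. ]]
[-0.30792984  0.99530632] -17.115160790483973
tip x -85.0 bowl -7.587070696259886 3.3315918040731063
[np.float64(0.5357116116124101), np.float64(0.04506939707897972)] -18.01516079048397
call from [ 0.4306 -0.0136  0.2701] 0.1
  dx 0.211 dy -0.117 dz 0.280 yaw 0.2111  rows 3.0
  dx 0.211 dy -0.117 dz 0.514 yaw 0.2111  rows 1.9
call from [0.5357 0.0451 0.013 ] -18.0
  dx 0.000 dy 0.000 dz -0.074 yaw -0.0000  rows 0.6
  dx 0.021 dy 0.035 dz -0.074 yaw -0.1991  rows 1.6
  dx 0.021 dy 0.035 dz 0.002 yaw -0.1991  rows 0.6
```

Emit:
send_rows([
  {"dx": 0.219, "dy": -0.115, "dz": 0.28, "yaw": 0.211, "claw": 0.5},
  {"dx": 0.219, "dy": -0.115, "dz": 0.28, "yaw": 0.211, "claw": 0.5},
  {"dx": 0.219, "dy": -0.115, "dz": 0.28, "yaw": 0.211, "claw": 0.5},
  {"dx": 0.219, "dy": -0.115, "dz": 0.28, "yaw": 0.211, "claw": 0.5},
  {"dx": 0.219, "dy": -0.115, "dz": 0.38, "yaw": 0.211, "claw": 0.5},
  {"dx": 0.219, "dy": -0.115, "dz": 0.46, "yaw": 0.211, "claw": 0.5},
  {"dx": 0.219, "dy": -0.115, "dz": 0.514, "yaw": 0.211, "claw": 0.5},
  {"dx": 0.219, "dy": -0.115, "dz": 0.514, "yaw": 0.211, "claw": 0.5},
  {"dx": 0.219, "dy": -0.115, "dz": 0.514, "yaw": 0.211, "claw": 1},
  {"dx": 0.219, "dy": -0.115, "dz": 0.514, "yaw": 0.211, "claw": 1},
  {"dx": 0.219, "dy": -0.115, "dz": 0.514, "yaw": 0.211, "claw": 1},
])

```text
time: 58.3
tool_pos: [0.5412, 0.0432, 0.0151]
tool_rot: [-0.0, 0.988, -0.157, 0.001]
contact_force: [-1.1, 0.8, 4.4]
gripper_width: 0.096
grasp_force: 58.9
```

```bash
python3 - <<'E'
from h import *
o[:]=[.5965,.0243]
st=manip.state();p=st['tool_pos'];th=ang(T(st));print(p,th,st['gripper_width'],st['contact_force'])
b=W(-52,-1,0)[:2];plan([[(p[0],p[1],.05,th),(*b,.05,YAW),(*b,p[2]+.0005,YAW)]])
E
```

```text
[0.54118744 0.04323186 0.01508439] -18.081184470719116 0.09625545910323353 [-1.0537436   0.80644852  4.38473392]
call from [0.5412 0.0432 0.0151] -18.1
  dx 0.000 dy 0.000 dz -0.070 yaw -0.0000  rows 0.6
  dx 0.018 dy 0.034 dz -0.070 yaw -0.1999  rows 1.6
  dx 0.018 dy 0.034 dz -0.001 yaw -0.1999  rows 0.6
```

Emit:
send_rows([
  {"dx": 0, "dy": 0, "dz": -0.07, "yaw": 0, "claw": 1},
  {"dx": 0, "dy": 0, "dz": -0.07, "yaw": 0, "claw": 1},
  {"dx": 0.02, "dy": 0.034, "dz": -0.07, "yaw": -0.2, "claw": 1},
  {"dx": 0.02, "dy": 0.034, "dz": -0.07, "yaw": -0.2, "claw": 1},
  {"dx": 0.02, "dy": 0.034, "dz": -0.07, "yaw": -0.2, "claw": 1},
  {"dx": 0.02, "dy": 0.034, "dz": -0.03, "yaw": -0.2, "claw": 1},
  {"dx": 0.02, "dy": 0.034, "dz": 0, "yaw": -0.2, "claw": 1},
  {"dx": 0.02, "dy": 0.034, "dz": 0.001, "yaw": -0.2, "claw": 1},
  {"dx": 0.02, "dy": 0.034, "dz": 0.001, "yaw": -0.2, "claw": 1},
  {"dx": 0.02, "dy": 0.034, "dz": 0.001, "yaw": -0.2, "claw": 0.4},
  {"dx": 0.02, "dy": 0.034, "dz": 0.001, "yaw": -0.2, "claw": 0.4},
  {"dx": 0.02, "dy": 0.034, "dz": 0.001, "yaw": -0.2, "claw": 0.4},
  {"dx": 0.02, "dy": 0.034, "dz": -0.1, "yaw": -0.2, "claw": 0.4},
  {"dx": 0.02, "dy": 0.034, "dz": -0.2, "yaw": -0.2, "claw": 0.4},
  {"dx": -0.1, "dy": 0.034, "dz": -0.4, "yaw": -0.2, "claw": 0.4},
  {"dx": -0.2, "dy": 0.034, "dz": -0.5, "yaw": -0.2, "claw": 0.4},
  {"dx": -0.2, "dy": 0.034, "dz": -0.5, "yaw": -0.2, "claw": 0.4},
  {"dx": -0.2, "dy": 0.034, "dz": -0.5, "yaw": -0.2, "claw": 0.4},
  {"dx": -0.2, "dy": 0.034, "dz": -0.5, "yaw": -0.2, "claw": 0.4},
])

```text
time: 60.68
tool_pos: [0.4395, 0.058, 0.2629]
tool_rot: [0.0, 1.0, -0.008, 0.0]
contact_force: [-0.1, -0.0, -0.6]
gripper_width: 0.298
grasp_force: 0.0
```

```bash
python3 - <<'E'
from h import *
o[:]=[.5965,.0243]
s,a=grab('wrist','w17.png');print(s['tool_pos'],ang(T(s)),s['time'])
h=cv2.cvtColor(a,cv2.COLOR_RGB2HSV);g=h[:,:,1]
for i in range(5):
    t=np.arange(-16,16,.5);L=[]
    for xx in np.arange(-44,-96,-2):
        q=proj('wrist',[W(xx,56*(i-2)+u,32) for u in t],s).astype(np.float32);pr=cv2.remap(g,q[:,0][None],q[:,1][None],1)[0];u=t[pr<60]
        if len(u): L.append((xx,u.mean(),len(u)*.5))
    L=np.array(L);f=np.polyfit(L[:,0],L[:,1],1);print(i,'ang',np.degrees(np.arctan(f[0])).round(1),'bowl x',L[:,0].min()-1+81,'y off',f[1].round(1),'w',L[:,2].mean())
v=np.array([.5995,.2173])
for r in(.065,.07,.075,.08):
    t=np.arange(100,200,.25);q=proj('wrist',[[v[0]+r*np.cos(np.radians(x)),v[1]+r*np.sin(np.radians(x)),.098] for x in t],s).astype(np.float32)
    k=t[cv2.remap(g,q[:,0][None],q[:,1][None],1)[0]<60];print(r,k.mean() if len(k) else None,len(k)*.25*np.pi/180*r*1e3)
gr=cv2.cvtColor(a,cv2.COLOR_RGB2GRAY);best=[];t=np.linspace(0,2*np.pi,60)
for dx in range(-6,7):
  for dy in range(-6,7):
    R_=[]
    for r in(20.5,23.3):
        q=proj('wrist',[W(dx+r*np.cos(k),-193+dy+r*np.sin(k),12) for k in t],s).astype(np.float32);R_.append(cv2.remap(gr,q[:,0][None],q[:,1][None],1)[0].astype(float).mean())
    best.append((R_[0]-R_[1],dx,dy))
print(sorted(best)[-3:])
u,w=proj('wrist',[[.4498,-.1878,.012]],s)[0];print('plug px',u,w,h[int(w)-3:int(w)+4,int(u)-3:int(u)+4,2].mean() if 0<=w<380 and 0<=u<508 else None)
E
```

```text
[0.43946939 0.05801816 0.26285008] -0.8980028558950995 60.675
0 ang -1.0 bowl x -2.0 y off -1.2 w 11.45
1 ang 0.2 bowl x 0.0 y off -1.7 w 10.5
2 ang -0.4 bowl x -4.0 y off -1.6 w 10.69047619047619
3 ang 0.4 bowl x -2.0 y off -2.1 w 10.35
4 ang -0.8 bowl x -2.0 y off -2.2 w 10.175
0.065 152.125 15.315264186250241
0.07 151.875 15.271630954950385
0.075 151.625 15.053464798451088
0.08 151.375 14.660765716752369
[(np.float64(26.96666666666667), 0, -1), (np.float64(27.400000000000006), 1, 0), (np.float64(32.53333333333333), 1, -1)]
plug px 422.79247181029245 156.79494257998343 29.714285714285715
```

All scoops are straight and within 5 mm of centre, the strainer is centred, the plug is in place and the valve is near 30°, so I'm handing in.

```bash
python3 -c "
from plant import manip
print(manip.job_done())"
```

```text
the job is handed in; nothing more can be done
None
```

I handed the job in, but no verdict came back. By my last camera checks all five scoops were straight in their own bays (one got knocked after it was placed, so I reset it), the 45 mm strainer was seated in the drain, the plug was on the bare counter, and the valve was open about 30° and released.

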